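# Clear a painter's place: turn the picture board to its blank side and put the paints away

### The arm

A 7-joint arm with a two-finger parallel gripper is mounted at the origin on the work surface. World frame = base frame: x ahead of the robot, y to its left, z up, the work surface at z = 0. Lengths are in mm, angles in rad, forces in N, time in s.
With the tool pointing down it reaches from about 400 to 875 mm from the base axis. Payload 4.4 kg.
Tool frame: the origin (TCP) lies midway between the tips of the shut fingers; the grasp point (between the pads) lies 19 mm behind it (ctrl.pinch_z is the distance from the TCP to the grasp point, in mm); z points along the fingers, y is the line along which they close (so a half turn about z gives the same grasp; the last joint's range is limited). The gripper opens to 85 mm and grips with 20 to 120 N. Pads are 22 mm wide; open, the fingers measure 114 mm over their backs; the gripper's body (76 mm by 85 mm) begins 54 mm behind the grasp point. The pads swing forward as they close: fully open they stand 13 mm farther back than shut.
Start: joints at [-1.402, 0.628, 0.038, 1.517, -0.027, 0.996, -0.02], TCP at [151.195, 632.185, 204.013] pointing down, gripper open.
Joint ranges: [-3.06, 3.06], [-0.37, 2.12], [-1.25, 1.32], [0.18, 2.47], [-1.1, 4.24], [0.23, 1.98], [-2.94, 2.94]. Speed limits (rad/s): [2.57, 2.57, 3.14, 3.14, 3.14, 3.14, 3.14].

### API

Orientations are given as [roll, pitch, yaw] about the fixed x, y, z axes, in that order (R = Rz(yaw) Ry(pitch) Rx(roll)).
In Python, from cell import read_state, cams, order, ctrl gives the robot as it stands.
- The arm moves only by the tool move_arm, never from a script. Its argument "targets" is text: rows parted by semicolons, each of 7 numbers parted by spaces: the gripper's target within -1 to 1 (fully open at 1, half-way at 0, shut at -1), then the shift along the tool's x, y, z in cm, then the turn, a rotation vector about the tool's x, y, z in degrees. A call has 1 to 5 rows; each row shifts and turns the commanded pose from where the row before left it, along the tool's axes as they then stand; what a row does not reach is not made up. A row lasts 1/12 s, in which the tool goes at most 41.7 mm and 7.16 degrees, less where a joint would pass 70% of its speed; a pose out of reach is approached as far as the arm can. A call with a gripper value outside its range is refused whole. The fingers move at their own pace and stop on an object; the grip force is fixed at half the most. Time passes only in rows, so rows that do not move let the fingers close. It gives the time, the measured TCP pose, the force, the opening and the grip force at its end, in the units of the state.
- read_state(): the state, without advancing time (a new reading comes with each control period).
- cams.get_image(name): name is "side" or "top" or "wrist"; returns a dict with "color" (480x640x3 uint8, red, green, blue), "fovy" (degrees; the focal length in pixels is half the picture's height over the tangent of half this angle, whatever the lens; pixels are square), "cx", "cy" (the principal point, pixels), "k1" (the pictures are not rectified: a ray, as slopes to the right and down, at radius r is drawn at 1 + k1 r^2 times it, then the intrinsics apply), "rvec" (rotation vector, rad) and "tvec" (3), from world to camera coordinates, as OpenCV has them. Camera axes: x right, y down, z forward; pixel columns grow to the right and rows downward; lengths in mm; the calibration is good to about 2 mm. A picture is of the moment at which its call begins. There is no depth.
- order.finish_job(): hands the job in; it is judged then, once.
The state is a dict: "clock": time; "qpos": joint angles; "qd": joint speeds; "tau": joint torques, N m; "eef_pos": TCP position; "tool_rot": TCP orientation; "force": force on the tool from outside, world axes, zero at the start; "torque": the same for the moment, N m; "width": finger opening in mm; "gripper_force": force on a finger pad.
Only numpy, scipy, OpenCV 4.12 (cv2) and the standard library are available. Lean on these libraries where they do the work, as an engineer would, in place of code of your own. Each camera call takes 0.05 s, during which the arm holds its last target. There are 200 camera calls.

### The job

Get this place at the watercolour table ready for the next painter. Put every paint tube and the paint tin that lie on the table into the open drawer and push the drawer fully shut; and turn the picture board over so that its blank sheet faces up: slide it out past the table's front edge to get under it, turn it, lay it back down gently without letting it slap on the table, and leave it lying flat and wholly on the table, nothing sticking out past the edge. Leave the mug, the tumbler and the mixing palette where they stand.

Things in the scene. Friction and masses are not known exactly. Their poses are not given: they have to be found in the camera images.
- table_edge (a point): the painting table's front edge, which faces the robot: the point lies on the top surface at the edge; the top is 115 to 125 higher than the robot's stand. The edge runs along y; the table lies on the +x side (760 deep, 1440 wide, top 28 thick, teal with white dots). On the -x side an open gap of about 270 parts it from the robot's stand: fingers can reach below the table top there, but what falls in is lost.
- board_centre (a point): picture board: stiff plywood, 180 (its x) by 220 (its y) by 10 thick, 0.24 kg, a sheet taped on each face. The point is the board's very centre. Its z axis points out of the painted face (blue sky, green hills, blue lake), up at the start; the other face is a blank white sheet. It starts flat on the table, about 10 to 35 behind the front edge, turned by up to 0.18 rad.
- board_corner0 (a point): board corner at -90, -110 (board x, y), half-way through the thickness
- board_corner1 (a point): board corner at -90, +110
- board_corner2 (a point): board corner at +90, -110
- board_corner3 (a point): board corner at +90, +110
- tube_blue_centre (a point): closed blue-capped white paint tube with a blue band, 110 long (the cap, diameter 20, is at its +x end; the crimp at -x), 34 wide, 24 high, 0.09 kg. The point is its centre, half-way up; x runs along the tube. Lies flat. Absent in some runs.
- tube_green_centre (a point): closed green-capped white paint tube with a green band, 110 long (the cap, diameter 20, is at its +x end; the crimp at -x), 34 wide, 24 high, 0.09 kg. The point is its centre, half-way up; x runs along the tube. Lies flat. Absent in some runs.
- tube_red_centre (a point): closed red-capped white paint tube with a red band, 110 long (the cap, diameter 20, is at its +x end; the crimp at -x), 34 wide, 24 high, 0.09 kg. The point is its centre, half-way up; x runs along the tube. Lies flat. Absent in some runs.
- paint_tin_centre (a point): closed metal paint tin, black lid on a white tray, 116 long (its x), 56 wide, 20 high, 0.16 kg. The point is its centre, half-way up. Lies flat. Absent in some runs.
- unit_drawer0 (a joint): drawer of the low drawer unit, m: 0 is shut, grows as it is drawn out (towards the robot); starts open by 0.165 to 0.185, slides with about 1 N of friction and stays where it is left
- drawer_floor (a point): centre of the drawer's inner floor, about 22 above the table; moves with the drawer; -x points the way the drawer opens. The inside is 225 (x) by 278 (y), walls 71 high above the floor; the front panel is 15 thick. With the drawer out by q (m), the open part of the inside runs from x = -0.1125 to x = q - 0.1185 in this frame; the rest is under the unit.
- unit_drawer0_handle (a point): middle of the drawer's bar handle: a dark round bar 11 thick and 120 long along y, 35 in front of the drawer's face, about 77 above the table. The frame is that of the drawer.
- unit_top (a point): centre of the top of the low drawer unit (light wood, white front, 270 deep, 320 wide, 115 high), same axes as the drawer. The space round the drawer is tight: nothing may stand above the drawer's walls when it is pushed shut.
- mug: blue mug, 76 across, 90 high, handle at its side; origin at the centre of its underside; leave it alone
- tumbler: pale blue tumbler, 68 across, 85 high; origin at the centre of its underside; leave it alone
- palette: round white flower-shaped mixing palette with seven wells, 164 across, 16 high; origin at the centre of its underside; leave it alone

How it is judged (in metres and radians):
On the way, in this order (a step that is already met when the one before it is completed fails the run):
1. the board, still picture up and flat, sticks out past the table's front edge by at least 30 mm (x of board_centre in the frame of table_edge below 0.06 m and angle between board_centre's own z axis and vertical below 0.1 rad and z of board_centre in the frame of table_edge between -0.005 and 0.012 m), for 0.2 s.
2. the board lies flat on the table with its blank side up (angle between board_centre's own z axis and vertical above 3.05 rad and z of board_centre in the frame of table_edge between 0.001 and 0.009 m and linear speed of board below 0.02 m/s), for 0.3 s.
At the end, for the whole second after the job is handed in: the board lies still and flat on the table, blank side up (within 0.06 rad), no corner more than 8 mm out past the front edge; every tube and the tin that was present lies inside the drawer; the drawer is shut to within 8 mm; the mug, tumbler and palette have not been moved more than 30 mm (angle between board_centre's own z axis and vertical above 3.08 rad and z of board_centre in the frame of table_edge between 0.001 and 0.009 m and linear speed of board below 0.02 m/s and x of each of board_corner0, board_corner1, board_corner2, board_corner3 in the frame of table_edge above -0.008 m and x of tube_blue_centre in the frame of drawer_floor between -0.113 and 0.113 m and y of tube_blue_centre in the frame of drawer_floor between -0.139 and 0.139 m and z of tube_blue_centre in the frame of drawer_floor between 0 and 0.07 m and x of tube_green_centre in the frame of drawer_floor between -0.113 and 0.113 m and y of tube_green_centre in the frame of drawer_floor between -0.139 and 0.139 m and z of tube_green_centre in the frame of drawer_floor between 0 and 0.07 m and x of tube_red_centre in the frame of drawer_floor between -0.113 and 0.113 m and y of tube_red_centre in the frame of drawer_floor between -0.139 and 0.139 m and z of tube_red_centre in the frame of drawer_floor between 0 and 0.07 m and x of paint_tin_centre in the frame of drawer_floor between -0.113 and 0.113 m and y of paint_tin_centre in the frame of drawer_floor between -0.139 and 0.139 m and z of paint_tin_centre in the frame of drawer_floor between 0 and 0.07 m and value of joint unit_drawer0 below 0.008 m); the robot touches nothing.
It fails at once if the board slaps down: it moves faster than 0.85 m/s with its centre within 70 mm of the table top (linear speed of board above 0.85 m/s and z of board_centre in the frame of table_edge below 0.07 m).
It fails at once if the mug is moved more than 30 mm or tipped (distance of mug from where it was at the start of the episode above 0.03 m or angle between mug's own z axis and vertical above 0.3 rad).
It fails at once if the tumbler is moved more than 30 mm or tipped (distance of tumbler from where it was at the start of the episode above 0.03 m or angle between tumbler's own z axis and vertical above 0.3 rad).
It fails at once if the palette is moved more than 30 mm or tipped (distance of palette from where it was at the start of the episode above 0.03 m or angle between palette's own z axis and vertical above 0.3 rad).
Of tube_blue, tube_green, tube_red, paint_tin only 2 to 4 are there at a start; the rules pass over those that are not, and their reading is None.
At some moment in a run one of tube_blue, tube_green, tube_red, paint_tin may be knocked a few centimetres aside while the robot is not near it.
It also fails if it takes over 210 s, if anything falls off the work surface, if the arm or the gripper's body presses on something with over 40 N, if the wrist force passes 120 N, or if a joint passes its speed limit or range.

## Working session

There is one attempt and no reset: what is moved stays moved. The work goes in short steps, Python scripts to look and compute and a tool call to move; the robot and the scene stay as the last step left them, time stands still between calls to the robot, and variables do not carry over. Pictures are saved under pics/ and viewed, at most 14 in all, crops included, and the job is handed in when it is done.

Besides the shell and the picture viewer there is one more tool, called as a command line: name --argument value ..., lists and objects as JSON in quotes. move_arm: Moves the arm, as the interface text tells. Its arguments: {"type":"object","properties":{"targets":{"type":"string"}},"required":["targets"]}

```bash
mkdir -p pics; ls; cat > h.py <<'E'
import numpy as np, cv2
from scipy.spatial.transform import Rotation as R
from cell import read_state, cams, order, ctrl
def shot(name,fn=None):
    im=cams.get_image(name)
    if fn: cv2.imwrite('pics/'+fn,cv2.cvtColor(im['color'],cv2.COLOR_RGB2BGR))
    return im
def par(im):
    f=240/np.tan(np.radians(im['fovy'])/2)
    return f,im['cx'],im['cy'],im['k1'],R.from_rotvec(np.ravel(im['rvec'])).as_matrix(),np.ravel(im['tvec'])
def back(im,uv,z):
    f,cx,cy,k,M,t=par(im); out=[]
    for u,v in np.atleast_2d(uv):
        d=np.array([(u-cx)/f,(v-cy)/f]); s=d.copy()
        for _ in range(30): s=d/(1+k*(s@s))
        r=M.T@np.array([*s,1]); c=-M.T@t
        out.append(c+r*(z-c[2])/r[2])
    return np.array(out)
def proj(im,P):
    f,cx,cy,k,M,t=par(im); q=np.atleast_2d(P)@M.T+t; s=q[:,:2]/q[:,2:]
    s=s*(1+k*(s**2).sum(1,keepdims=True)); return s*f+[cx,cy]
E
python3 - <<'E'
from h import *
s=read_state(); print(s)
for n in ('side','top','wrist'):
    im=shot(n,n+'0.png'); f,cx,cy,k,M,t=par(im); print(n,f,cx,cy,k,-M.T@t)
print(ctrl.pinch_z)
E
```

```text
pics
{'clock': 0.0, 'qpos': array([-1.40180032,  0.62936351,  0.03844997,  1.51839954, -0.02699556,
        0.99629409, -0.01999868]), 'qd': array([-0.00032506, -0.0003526 , -0.000552  , -0.00073989,  0.00110754,
        0.00024354,  0.0001207 ]), 'tau': array([-2.33393957e-04, -5.63404548e+01,  1.22647025e+00, -1.93444133e+01,
        1.10501511e-02,  1.04936783e-02,  6.30084699e-06]), 'eef_pos': array([151.03656483, 631.49287066, 203.06794587]), 'tool_rot': array([-3.13964678e+00,  3.57271211e-05,  2.90679321e+00]), 'force': array([ 0.48563058, -0.11741896,  0.36332257]), 'torque': array([-0.0152564 ,  0.01062862, -0.01744164]), 'gripper_force': 0.0, 'width': 85.16665233191064}
side 512.0213665368422 312.9475614911285 232.09739434052278 0.03305512536234976 [ 113.66917202 -812.83817845  805.01454574]
top 460.29344669412325 317.2228887222437 239.301429381041 -0.02034290614975995 [ 463.74152115   -9.73967224 1065.29807156]
wrist 353.93347293431987 319.9973633360111 243.0886483353504 -0.06170992464515887 [ 87.08589411 646.76677732 373.23673907]
18.700000000000003
```

View pics/top0.png

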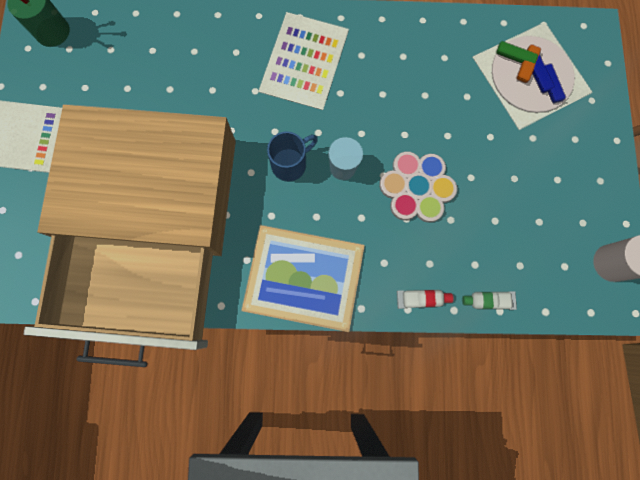

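View pics/side0.png

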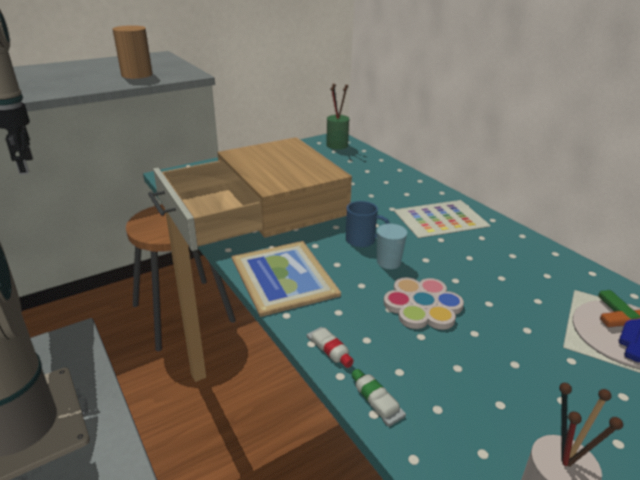

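The top view shows the board with corners at about (262,226), (364,244), (350,331) and (243,311). The red tube spans (399,299) to (455,298) with its cap on the right. The green tube spans (463,300) to (516,300) with its cap on the left. There is no tin or blue tube. The drawer is at the left, with its handle around (113,360). The side view agrees.

```bash
python3 - <<'E'
from h import *
T=shot('top');S=shot('side')
def tri(a,b):
    A=[];B=[]
    for im,uv in((T,a),(S,b)):
        p0,p1=back(im,uv,0)[0],back(im,uv,300)[0];d=(p1-p0)/np.linalg.norm(p1-p0);Q=np.eye(3)-np.outer(d,d);A.append(Q);B.append(Q@p0)
    return np.linalg.solve(sum(A),sum(B))
for n,a,b in [('nl',(243,311),(233,259)),('fl',(262,226),(305,243)),('fr',(364,244),(339,291)),('nr',(350,331),(263,311)),('redcap',(455,298),(351,362)),('greencrimp',(516,300),(400,415)),('unit top FL? ',(213,247),(262,191))]:
    print(n,tri(a,b).round(1))
for n,uv,z in [('board',[(243,311),(262,226),(364,244),(350,331)],130),('edge',[(5,323),(220,328),(400,333),(630,336)],120),('red',[(399,299),(455,298)],132),('green',[(463,300),(516,300)],132),('mug/tumb/pal',[(287,158),(346,153),(419,186)],140),('handle',[(79,358),(146,362)],197),('front panel top',[(25,331),(205,346)],215),('unit top',[(62,105),(228,118),(213,247),(39,233)],235),('tumbler rim',[(346,153)],205),('mug rim',[(287,150)],210)]:
    print(n,back(T,uv,z)[:,:2].round(0).tolist())
E
```

```text
nl [492.9 127.  122.7]
fl [670.3  95.1 125.2]
fr [ 631.4 -115.2  132.6]
nr [458.7 -89.3 134.6]
redcap [ 526.1 -299.2  139.4]
greencrimp [ 526.8 -427.1  133.5]
unit top FL?  [598.5 167.1 256.6]
board [[492.0, 126.0], [667.0, 96.0], [634.0, -117.0], [457.0, -89.0]]
edge [[457.0, 608.0], [457.0, 172.0], [455.0, -191.0], [457.0, -665.0]]
red [[522.0, -187.0], [527.0, -302.0]]
green [[523.0, -318.0], [525.0, -427.0]]
mug/tumb/pal [[814.0, 48.0], [828.0, -77.0], [759.0, -231.0]]
handle [[398.0, 412.0], [394.0, 289.0]]
front panel top [[444.0, 507.0], [426.0, 179.0]]
unit top [[876.0, 483.0], [856.0, 159.0], [603.0, 171.0], [622.0, 493.0]]
tumbler rim [[802.0, -72.0]]
mug rim [[804.0, 44.0]]
```

move_arm --targets "1 0 0 -1.5 0 0 7;1 0 0 -1.5 0 0 7;1 0 0 -1.5 0 0 7;1 0 0 -1.5 0 0 7;1 0 0 -1.5 0 0 7"

```text
clock: 0.67
eef_pos: [151.1, 632.0, 279.6]
tool_rot: [-3.141, 0.0, 2.29]
force: [-0.1, -0.4, -0.0]
width: 85.4
gripper_force: 0.0
```

move_arm --targets "1 0 0 -1.5 0 0 7;1 0 0 -1.5 0 0 7;1 0 0 -1.5 0 0 7;1 0 0 -1.5 0 0 7;1 0 0 -1.5 0 0 7"

```text
clock: 1.08
eef_pos: [151.0, 632.0, 354.7]
tool_rot: [-3.141, 0.0, 1.679]
force: [1.0, 0.2, 0.2]
width: 85.2
gripper_force: 0.0
```

move_arm --targets "1 0 0 0 0 0 6.5;1 -2.75 2.67 0 0 0 0;1 -2.75 2.67 0 0 0 0;1 -2.75 2.67 0 0 0 0;1 -2.75 2.67 0 0 0 0"

```text
clock: 1.5
eef_pos: [258.8, 520.9, 353.9]
tool_rot: [3.142, 0.0, 1.572]
force: [1.1, 1.0, -0.3]
width: 85.3
gripper_force: 0.0
```

move_arm --targets "1 -2.75 2.67 0 0 0 0;1 -2.75 2.67 0 0 0 0;1 -2.75 2.67 0 0 0 0;1 -2.75 2.67 0 0 0 0;1 -2.75 2.67 0 0 0 0"

```text
clock: 1.92
eef_pos: [392.5, 383.4, 354.1]
tool_rot: [-3.141, -0.0, 1.572]
force: [0.7, -0.2, 1.1]
width: 85.0
gripper_force: 0.0
```

```bash
cat >> h.py <<'E'
import json
def log():
    s=read_state()
    open('log.jsonl','a').write(json.dumps([list(s['qpos']),list(s['eef_pos']),list(s['tool_rot'])])+'\n')
    return s
def st():
    s=log(); print(round(s['clock'],2),'pos',s['eef_pos'].round(1),'rpy',s['tool_rot'].round(3),'q',s['qpos'].round(3),'F',s['force'].round(1),'w',round(s['width'],1),'gf',round(s['gripper_force'],1)); return s
def delta(p,rpy=None):
    s=read_state(); M=R.from_euler('xyz',s['tool_rot']); d=M.inv().apply(np.array(p)-s['eef_pos'])/10
    print('tool shift cm',d.round(2), '' if rpy is None else np.degrees((M.inv()*R.from_euler('xyz',rpy)).as_rotvec()).round(1))
E
python3 -c "
from h import *
st()"
```

```text
1.92 pos [392.5 383.4 354.1] rpy [-3.141 -0.     1.572] q [-1.154  0.373  0.484  1.586 -0.181  1.228 -0.636] F [ 0.7 -0.2  1.1] w 85.0 gf 0.0
```

move_arm --targets "1 -3.92 0.83 0.3 0 0 0;1 -3.92 0.83 0.3 0 0 0;1 -3.92 0.83 0.3 0 0 0;1 -3.92 0.83 0.3 0 0 0;1 -3.92 0.83 0.3 0 0 0"

```text
clock: 2.33
eef_pos: [433.2, 187.0, 339.0]
tool_rot: [3.141, -0.0, 1.572]
force: [0.1, 0.1, 0.3]
width: 85.6
gripper_force: 0.0
```

move_arm --targets "1 -3.92 0.83 0.3 0 0 0;1 -3.92 0.83 0.3 0 0 0;1 -3.92 0.83 0.3 0 0 0;1 -3.92 0.83 0.3 0 0 0;1 -3.92 0.83 0.3 0 0 0"

```text
clock: 2.75
eef_pos: [474.9, -8.8, 324.1]
tool_rot: [3.141, -0.001, 1.572]
force: [0.3, 0.3, -0.0]
width: 85.1
gripper_force: 0.0
```

move_arm --targets "1 -3.92 0.83 0.3 0 0 0;1 -3.92 0.83 0.3 0 0 0;1 -3.92 0.83 0.3 0 0 0;1 -3.92 0.83 0.3 0 0 0;1 -3.92 0.83 0.3 0 0 0"

```text
clock: 3.17
eef_pos: [516.8, -204.8, 308.8]
tool_rot: [3.141, -0.0, 1.572]
force: [0.7, 0.5, -0.4]
width: 85.2
gripper_force: 0.0
```

```bash
python3 -c "
from h import *
st(); shot('wrist','w1.png')"
```

```text
3.17 pos [ 516.8 -204.8  308.8] rpy [ 3.141 -0.     1.572] q [-0.096  0.447  0.644  1.648 -0.29   1.143  0.624] F [ 0.7  0.5 -0.4] w 85.2 gf 0.0
```

View pics/w1.png

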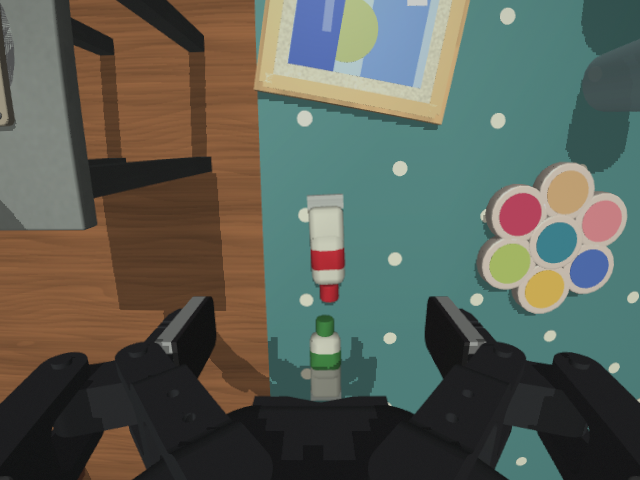

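The wrist view shows the red tube from the crimp at (326,196) to the cap at (329,303). The green cap is at (325,318). The table edge runs from about (257,110) to (270,395), and the board corners are at (256,90) and (441,124).

```bash
python3 - <<'E'
from h import *
W=shot('wrist');T=shot('top')
def tri(a,b):
    A=[];B=[]
    for im,uv in((T,a),(W,b)):
        p0,p1=back(im,uv,0)[0],back(im,uv,300)[0];d=(p1-p0)/np.linalg.norm(p1-p0);Q=np.eye(3)-np.outer(d,d);A.append(Q);B.append(Q@p0)
    return np.linalg.solve(sum(A),sum(B))
print(tri((364,244),(441,124)),tri((350,331),(256,90)))
for z in (115,120,125):
  print(z,'edge',back(W,[(257,110),(264,250),(270,395)],z).round(1).tolist())
print('red',back(W,[(326,196),(329,303)],130).round(1).tolist(),'greencap',back(W,[(325,318)],130).round(1))
print('board',back(W,[(256,90),(441,124)],130).round(1).tolist())
E
```

```text
[ 646.8883902  -125.28775123   74.9172334 ] [454.80852617 -93.07320513  97.54176128]
115 edge [[455.9, -115.3, 115.0], [455.7, -257.7, 115.0], [452.5, -444.2, 115.0]]
120 edge [[456.7, -115.8, 120.0], [456.5, -256.2, 120.0], [453.4, -440.1, 120.0]]
125 edge [[457.6, -116.2, 125.0], [457.4, -254.7, 125.0], [454.3, -436.1, 125.0]]
red [[522.3, -198.1, 130.0], [525.0, -313.3, 130.0]] greencap [[ 520.6 -331.2  130. ]]
board [[458.3, -99.0, 130.0], [631.6, -130.4, 130.0]]
```

move_arm --targets "1 -2 0.35 3 0 0 0;1 -2 0.35 3 0 0 0;1 0 0 3 0 0 0;1 0 0 0 0 0 0;1 0 0 0 0 0 0"

```text
clock: 3.73
eef_pos: [523.1, -240.9, 218.2]
tool_rot: [-3.139, -0.002, 1.573]
force: [0.1, -0.5, 1.5]
width: 85.6
gripper_force: 0.0
```

```bash
cat >> h.py <<'E'
def tubes(n,z=131):
    im=shot(n); c=cv2.cvtColor(im['color'],cv2.COLOR_RGB2HSV); out={}
    for k,(lo,hi) in {'red':((172,150,60),(179,255,255)),'green':((55,120,40),(72,255,255))}.items():
        m=cv2.inRange(c,lo,hi)
        if k=='red': m|=cv2.inRange(c,(0,150,60),(4,255,255))
        N,l,s,ce=cv2.connectedComponentsWithStats(m)
        for i in np.argsort(-s[1:,4])[:5]+1:
            if s[i,4]>30: print(n,k,s[i].tolist(),ce[i].round(0),back(im,[ce[i]],z)[0].round(1))
    return im
E
python3 -c "
from h import *
st(); W=tubes('wrist');tubes('top')
cv2.imwrite('pics/w2.png',W['color'][:,:,::-1])"
```

```text
3.73 pos [ 523.1 -240.9  218.2] rpy [-3.139e+00 -2.000e-03  1.573e+00] q [ 0.012  0.568  0.591  1.72  -0.372  0.971  0.746] F [ 0.1 -0.5  1.5] w 85.6 gf 0.0
wrist red [557, 161, 55, 57, 2449] [584. 189.] [ 720.6 -202.3  131. ]
wrist red [299, 236, 46, 29, 1161] [322. 250.] [ 524.4 -250.6  131. ]
wrist red [312, 285, 25, 24, 535] [324. 296.] [ 526.2 -287.7  131. ]
wrist green [300, 376, 40, 22, 711] [319. 387.] [ 522.  -372.8  131. ]
wrist green [307, 326, 23, 29, 579] [318. 340.] [ 521.6 -326.5  131. ]
top red [396, 195, 19, 20, 285] [405. 204.] [ 720.4 -203.   131. ]
top red [425, 290, 11, 17, 150] [430. 298.] [ 525.5 -250.7  131. ]
top green [8, 0, 61, 46, 1337] [38. 21.] [1134.   626.4  131. ]
top green [497, 41, 40, 22, 456] [515.  53.] [1083.8 -461.3  131. ]
```

View pics/w2.png

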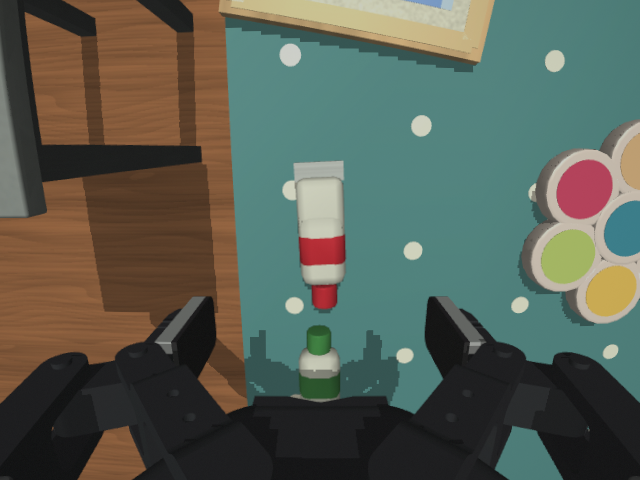

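The wrist view shows the red tube at about (320,235), between the fingers, and it agrees with the top-view estimate to about 1 mm. I'm going down to grasp it.

move_arm --targets "1 0 0.1 2.4 0 0 0;1 0 0 2.4 0 0 0;1 0 0 2.4 0 0 0;1 0 0 2.4 0 0 0;1 0 0 0 0 0 0"

```text
clock: 4.25
eef_pos: [523.9, -240.7, 121.3]
tool_rot: [-3.138, -0.003, 1.573]
force: [-0.4, -0.6, -0.0]
width: 85.6
gripper_force: 0.0
```

move_arm --targets "-1 0 0 0 0 0 0;-1 0 0 0 0 0 0;-1 0 0 0 0 0 0;-1 0 0 0 0 0 0;-1 0 0 0 0 0 0"

```text
clock: 4.67
eef_pos: [525.5, -243.3, 124.3]
tool_rot: [3.139, 0.001, 1.572]
force: [-0.9, -0.1, -0.0]
width: 25.6
gripper_force: 0.0
```

move_arm --targets "-1 0 0 0 0 0 0;-1 0 0 -3 0 0 0;-1 0 0 -4 0 0 0;-1 0 0 -4 0 0 0;-1 0 0 -4 0 0 0"

```text
clock: 5.08
eef_pos: [524.1, -243.1, 274.8]
tool_rot: [-3.141, 0.0, 1.571]
force: [1.2, -0.2, 0.1]
width: -0.2
gripper_force: 0.0
```

```bash
python3 -c "
from h import *
st(); W=tubes('wrist');tubes('top');im=shot('side')
cv2.imwrite('pics/s2.png',np.vstack([cv2.resize(im['color'][250:450,250:550],(600,400)),cv2.resize(W['color'],(267,200)).copy() if 0 else np.zeros((1,600,3),np.uint8)])[:,:,::-1])"
```

```text
5.08 pos [ 524.1 -243.1  274.8] rpy [-3.141  0.     1.571] q [-0.011  0.514  0.628  1.642 -0.331  1.094  0.709] F [ 1.2 -0.2  0.1] w -0.2 gf 0.0
wrist red [516, 155, 46, 48, 1729] [539. 178.] [ 720.  -202.2  131. ]
wrist red [302, 218, 38, 24, 788] [320. 230.] [ 524.2 -250.1  131. ]
wrist red [312, 259, 21, 20, 372] [322. 268.] [ 526.2 -287.2  131. ]
top red [396, 195, 19, 20, 285] [405. 204.] [ 720.4 -203.   131. ]
top red [425, 290, 11, 17, 149] [430. 298.] [ 525.4 -250.7  131. ]
top red [444, 294, 9, 8, 70] [448. 298.] [ 527.5 -287.6  131. ]
top green [8, 0, 61, 46, 1351] [39. 21.] [1134.   625.8  131. ]
top green [497, 41, 40, 22, 456] [515.  53.] [1083.8 -461.2  131. ]
```

View pics/s2.png

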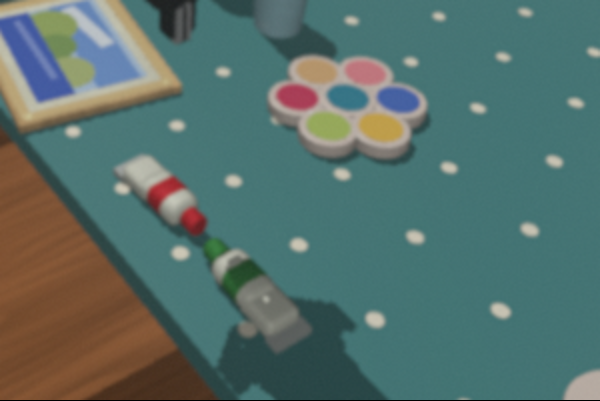

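The red tube is untouched at (430,298) in the top view, so the fingers closed above it. I'll find the table height by touching it with the fingers shut, beside the tube.

move_arm --targets "-1 0 4 3 0 0 0;-1 0 2 4 0 0 0;-1 0 0 4 0 0 0;-1 0 0 3.7 0 0 0;-1 0 0 0 0 0 0"

```text
clock: 5.65
eef_pos: [571.0, -239.1, 125.3]
tool_rot: [-3.127, -0.007, 1.572]
force: [-1.6, 1.0, -0.5]
width: 0.2
gripper_force: 0.0
```

move_arm --targets "-1 0 0 0 0 0 0;-1 0 0 0.3 0 0 0;-1 0 0 0 0 0 0"

```text
clock: 5.9
eef_pos: [577.8, -244.0, 132.9]
tool_rot: [3.138, 0.002, 1.571]
force: [0.2, 0.4, 0.3]
width: -0.0
gripper_force: 0.0
```

move_arm --targets "-1 0 0 0.3 0 0 0;-1 0 0 0 0 0 0"

```text
clock: 6.07
eef_pos: [577.4, -243.3, 129.1]
tool_rot: [3.139, 0.001, 1.572]
force: [-1.0, -0.3, -0.3]
width: -0.1
gripper_force: 0.0
```

move_arm --targets "-1 0 0 0.3 0 0 0;-1 0 0 0 0 0 0"

```text
clock: 6.23
eef_pos: [576.7, -242.8, 124.9]
tool_rot: [3.141, -0.0, 1.572]
force: [0.5, -0.9, 0.2]
width: -0.2
gripper_force: 0.0
```

move_arm --targets "-1 0 0 0 0 0 0;-1 0 0 0 0 0 0;-1 0 0 0 0 0 0"

```text
clock: 6.48
eef_pos: [576.7, -243.0, 124.8]
tool_rot: [3.142, 0.0, 1.572]
force: [0.5, 0.3, 0.2]
width: 0.1
gripper_force: 0.0
```

move_arm --targets "-1 0 0 0.3 0 0 0;-1 0 0 0 0 0 0;-1 0 0 0 0 0 0"

```text
clock: 6.73
eef_pos: [576.5, -242.9, 121.4]
tool_rot: [-3.141, -0.0, 1.572]
force: [0.6, -0.1, 0.0]
width: -0.1
gripper_force: 0.0
```

move_arm --targets "-1 0 0 0.3 0 0 0;-1 0 0 0 0 0 0;-1 0 0 0 0 0 0"

```text
clock: 6.98
eef_pos: [576.5, -242.9, 118.5]
tool_rot: [-3.141, -0.0, 1.572]
force: [0.9, 0.3, 0.5]
width: -0.2
gripper_force: 0.0
```

move_arm --targets "-1 0 0 0.2 0 0 0;-1 0 0 0 0 0 0;-1 0 0 0 0 0 0"

```text
clock: 7.23
eef_pos: [576.6, -242.9, 116.6]
tool_rot: [-3.141, -0.0, 1.572]
force: [0.4, 0.1, 0.2]
width: 0.3
gripper_force: 0.0
```

move_arm --targets "-1 0 0 0.2 0 0 0;-1 0 0 0 0 0 0;-1 0 0 0 0 0 0"

```text
clock: 7.48
eef_pos: [576.6, -242.9, 114.6]
tool_rot: [-3.141, -0.0, 1.572]
force: [-0.1, -0.2, 0.4]
width: -0.0
gripper_force: 0.0
```

move_arm --targets "-1 0 0 0.2 0 0 0;-1 0 0 0 0 0 0;-1 0 0 0 0 0 0"

```text
clock: 7.73
eef_pos: [576.6, -242.9, 112.6]
tool_rot: [-3.141, -0.0, 1.572]
force: [-0.6, -0.1, 1.1]
width: -0.2
gripper_force: 0.0
```

move_arm --targets "-1 0 0 0.2 0 0 0;-1 0 0 0 0 0 0;-1 0 0 0 0 0 0"

```text
clock: 7.98
eef_pos: [576.6, -242.9, 110.6]
tool_rot: [-3.141, -0.0, 1.572]
force: [0.5, -0.1, 0.0]
width: 0.2
gripper_force: 0.0
```

```bash
python3 -c "
from h import *
st(); im=shot('side')
cv2.imwrite('pics/s3.png',cv2.resize(im['color'][200:420,200:500],(800,587))[:,:,::-1])"
```

```text
7.98 pos [ 576.6 -242.9  110.6] rpy [-3.141 -0.     1.572] q [ 0.053  0.759  0.512  1.685 -0.477  0.825  0.779] F [ 0.5 -0.1  0. ] w 0.2 gf 0.0
```

View pics/s3.png

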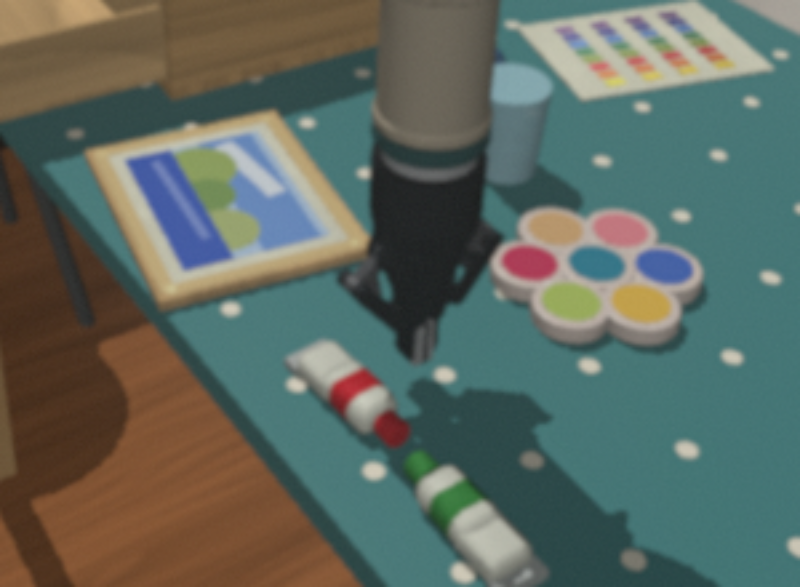

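The tip is at about (357,335) in full-picture pixels, still a little above the table, with its shadow just below it.

```bash
python3 -c "
from h import *
S=shot('side');p=read_state()['eef_pos']
for dz in (-10,0,10,20): print(dz,proj(S,p+[0,0,dz]).round(1))
print(proj(S,[576,-243,118]))
"
```

```text
-10 [[354.2 348. ]]
0 [[354.5 344.2]]
10 [[354.7 340.3]]
20 [[355.  336.4]]
[[354.39567474 341.48169253]]
```

move_arm --targets "-1 0 0 0.4 0 0 0;-1 0 0 0 0 0 0;-1 0 0 0 0 0 0"

```text
clock: 8.33
eef_pos: [576.4, -242.8, 106.4]
tool_rot: [-3.141, -0.0, 1.572]
force: [0.6, -0.1, 0.0]
width: -0.1
gripper_force: 0.0
```

move_arm --targets "-1 0 0 0.3 0 0 0;-1 0 0 0 0 0 0;-1 0 0 0 0 0 0"

```text
clock: 8.58
eef_pos: [576.5, -242.9, 103.5]
tool_rot: [-3.141, -0.0, 1.572]
force: [0.6, -0.0, 0.9]
width: -0.0
gripper_force: 0.0
```

move_arm --targets "-1 0 0 0.2 0 0 0;-1 0 0 0 0 0 0;-1 0 0 0 0 0 0"

```text
clock: 8.83
eef_pos: [576.6, -242.9, 101.6]
tool_rot: [-3.141, -0.0, 1.572]
force: [-0.0, -1.3, -0.1]
width: -0.4
gripper_force: 0.0
```

move_arm --targets "-1 0 0 0.2 0 0 0;-1 0 0 0 0 0 0;-1 0 0 0 0 0 0"

```text
clock: 9.08
eef_pos: [576.6, -242.9, 99.6]
tool_rot: [-3.141, -0.0, 1.572]
force: [0.3, -0.6, -0.1]
width: 0.1
gripper_force: 0.0
```

move_arm --targets "-1 0 0 0.2 0 0 0;-1 0 0 0 0 0 0;-1 0 0 0 0 0 0"

```text
clock: 9.33
eef_pos: [576.6, -242.9, 97.6]
tool_rot: [-3.141, -0.0, 1.572]
force: [0.0, 0.6, 0.3]
width: -0.2
gripper_force: 0.0
```

move_arm --targets "-1 0 0 0.2 0 0 0;-1 0 0 0 0 0 0;-1 0 0 0 0 0 0"

```text
clock: 9.58
eef_pos: [576.6, -242.9, 95.6]
tool_rot: [-3.141, -0.0, 1.572]
force: [-0.4, -0.5, -0.5]
width: -0.0
gripper_force: 0.0
```

```bash
python3 -c "
from h import *
S=shot('side');p=read_state()['eef_pos']
for dz in (0,10,20,30): print(dz,proj(S,p+[0,0,dz]).round(1))
im=S['color'][300:370,320:400]
cv2.imwrite('pics/s4.png',cv2.resize(im,(480,420),interpolation=0)[:,:,::-1])
"
```

```text
0 [[354. 350.]]
10 [[354.3 346.1]]
20 [[354.6 342.3]]
30 [[354.8 338.4]]
```

View pics/s4.png

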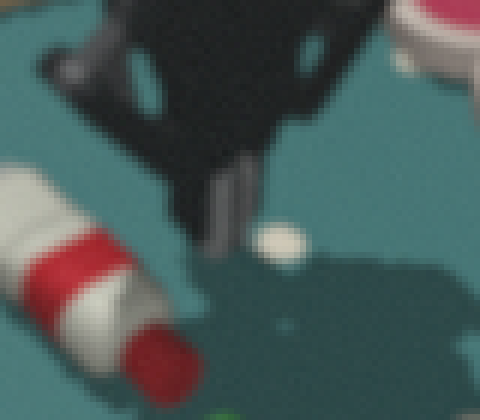

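The tip is at about (356,342) and touching its shadow. That puts it about 20 mm above the reported TCP, so I'll continue gently.

move_arm --targets "-1 0 0 0.2 0 0 0;-1 0 0 0 0 0 0;-1 0 0 0 0 0 0"

```text
clock: 9.88
eef_pos: [576.6, -242.9, 93.6]
tool_rot: [-3.141, -0.0, 1.572]
force: [0.1, 0.3, -0.2]
width: 0.1
gripper_force: 0.0
```

move_arm --targets "-1 0 0 0.2 0 0 0;-1 0 0 0 0 0 0;-1 0 0 0 0 0 0"

```text
clock: 10.13
eef_pos: [576.8, -243.1, 91.8]
tool_rot: [3.141, 0.0, 1.572]
force: [0.1, -0.4, 0.6]
width: 0.1
gripper_force: 0.2
```

move_arm --targets "-1 0 0 0.2 0 0 0;-1 0 0 0 0 0 0;-1 0 0 0 0 0 0"

```text
clock: 10.38
eef_pos: [576.9, -243.1, 91.7]
tool_rot: [3.14, -0.0, 1.572]
force: [-2.6, 1.8, 14.7]
width: -0.1
gripper_force: 6.8
```

move_arm --targets "-1 0 0 0.2 0 0 0;-1 0 0 0 0 0 0;-1 0 0 0 0 0 0"

```text
clock: 10.63
eef_pos: [576.9, -243.1, 91.6]
tool_rot: [3.139, -0.001, 1.571]
force: [-7.5, 4.0, 27.5]
width: -0.1
gripper_force: 13.1
```

Contact: the shut fingertips touch the table at eef z = 91.7, which I'll use as the height reference. Now back to the red tube.

move_arm --targets "-1 0 0 -4 0 0 0;1 0 0 -3 0 0 0;1 0 -2.6 0 0 0 0;1 0 -2.6 0 0 0 0;1 0 0 0 0 0 0"

```text
clock: 11.05
eef_pos: [518.9, -243.5, 158.2]
tool_rot: [-3.137, -0.001, 1.568]
force: [-1.2, 0.1, -0.0]
width: 48.2
gripper_force: 0.0
```

move_arm --targets "1 0 0 0 0 0 0;1 0 0 2 0 0 0;1 0 0 2 0 0 0;1 0 0 2 0 0 0;1 0 0 0 0 0 0"

```text
clock: 11.47
eef_pos: [523.5, -241.1, 94.1]
tool_rot: [-3.136, -0.003, 1.573]
force: [0.0, 0.3, 0.1]
width: 85.2
gripper_force: 0.0
```

move_arm --targets "-1 0 0 0.2 0 0 0;-1 0 0 0 0 0 0;-1 0 0 0 0 0 0;-1 0 0 0 0 0 0;-1 0 0 0 0 0 0"

```text
clock: 11.88
eef_pos: [525.7, -243.6, 97.1]
tool_rot: [3.139, 0.001, 1.572]
force: [0.3, -0.4, 0.6]
width: 33.2
gripper_force: 58.7
```

move_arm --targets "-1 0 0 0 0 0 0;-1 0 0 0 0 0 0;-1 0 0 0 0 0 0;-1 0 0 0 0 0 0"

```text
clock: 12.22
eef_pos: [525.7, -243.6, 97.1]
tool_rot: [3.139, 0.001, 1.572]
force: [0.2, 0.2, 6.3]
width: 33.0
gripper_force: 59.5
```

The red tube is gripped (33 mm, 59 N). Carrying it to the drawer.

move_arm --targets "-1 0 0 -3 0 0 0;-1 0 0 -4 0 0 0;-1 0 0 -4 0 0 0;-1 2 0 -3 0 0 0;-1 4 0 0 0 0 0"

```text
clock: 12.63
eef_pos: [527.4, -190.8, 242.9]
tool_rot: [3.129, 0.009, 1.563]
force: [1.3, -0.6, -1.7]
width: 33.0
gripper_force: 59.3
```

move_arm --targets "-1 4 0 0 0 0 0;-1 4 0 0 0 0 0;-1 4 0 0 0 0 0;-1 4 0 0 0 0 0;-1 4 0 0 0 0 0"

```text
clock: 13.05
eef_pos: [524.0, 19.0, 236.1]
tool_rot: [3.141, -0.0, 1.571]
force: [-0.2, -0.1, -1.2]
width: 32.8
gripper_force: 59.2
```

move_arm --targets "-1 4 -0.3 0 0 0 0;-1 4 -0.3 0 0 0 0;-1 4 -0.3 0 0 0 0;-1 4 0 0 0 0 0;-1 4 0 0 0 0 0"

```text
clock: 13.47
eef_pos: [514.5, 219.1, 236.1]
tool_rot: [3.142, -0.001, 1.572]
force: [0.3, 0.6, 0.2]
width: 32.7
gripper_force: 59.2
```

move_arm --targets "-1 3.5 0 0 0 0 0;-1 2 0 0 0 0 0;-1 0 0 0 0 0 0;-1 0 0 0 0 0 0"

```text
clock: 13.8
eef_pos: [514.5, 273.2, 235.4]
tool_rot: [-3.141, 0.0, 1.575]
force: [-0.3, -1.1, -1.3]
width: 33.0
gripper_force: 59.2
```

```bash
python3 -c "
from h import *
st(); shot('top','t3.png');tubes('top')"
```

```text
13.8 pos [514.5 273.2 235.4] rpy [-3.141  0.     1.575] q [-0.924  0.564  0.622  1.684 -0.375  1.017 -0.171] F [-0.3 -1.1 -1.3] w 33.0 gf 59.2
top red [396, 195, 19, 20, 285] [405. 204.] [ 720.4 -203.   131. ]
top red [142, 283, 13, 20, 210] [148. 292.] [525.3 318.9 131. ]
top red [166, 287, 13, 11, 111] [172. 292.] [526.3 270.7 131. ]
top green [8, 0, 61, 46, 1362] [39. 21.] [1133.3  625.2  131. ]
top green [497, 41, 40, 22, 454] [515.  53.] [1083.9 -461.2  131. ]
top green [483, 292, 10, 17, 134] [488. 300.] [ 524.1 -369.1  131. ]
top green [463, 296, 10, 9, 81] [467. 300.] [ 523.2 -327.   131. ]
```

View pics/t3.png

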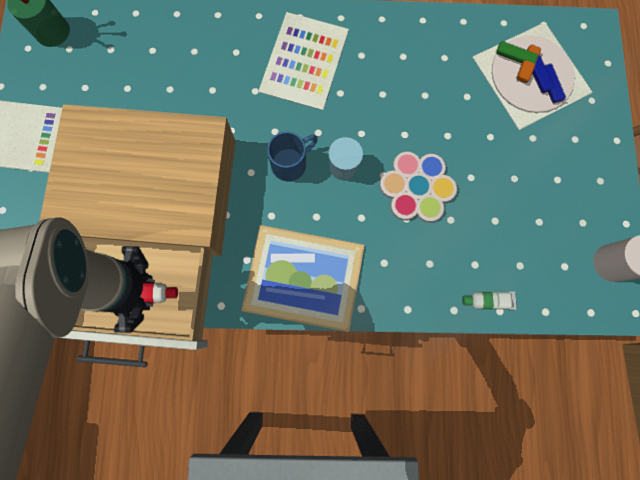

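The top view shows the red tube held over the drawer, cap at (172,292), inside the walls. Lowering and releasing with a partial opening.

move_arm --targets "-1 0.6 0 3 0 0 0;-1 0 0 3 0 0 0;-1 0 0 3 0 0 0;-1 0 0 1.8 0 0 0;-1 0 0 0 0 0 0"

```text
clock: 14.32
eef_pos: [512.7, 274.9, 124.4]
tool_rot: [-3.135, 0.004, 1.569]
force: [-0.0, -1.4, -1.0]
width: 32.9
gripper_force: 59.2
```

move_arm --targets "-1 0 0 0 0 0 0;0.2 0 0 0 0 0 0;0.2 0 0 0 0 0 0;0.2 0 0 0 0 0 0;0.2 0 0 0 0 0 0"

```text
clock: 14.73
eef_pos: [516.0, 278.3, 129.0]
tool_rot: [3.14, -0.001, 1.572]
force: [0.4, 0.4, -0.2]
width: 51.1
gripper_force: 0.0
```

move_arm --targets "0.2 0 0 -3 0 0 0;0.2 0 0 -3 0 0 0;0.2 0 0 -4 0 0 0;0.2 0 0 -3 0 0 0;0.2 0 0 0 0 0 0"

```text
clock: 15.15
eef_pos: [519.4, 278.9, 264.9]
tool_rot: [3.13, -0.006, 1.571]
force: [-0.2, 0.6, -0.7]
width: 50.9
gripper_force: 0.0
```

```bash
python3 -c "
from h import *
st();tubes('top'); tubes('wrist',146); delta([523,-373,235])"
```

```text
15.15 pos [519.4 278.9 264.9] rpy [ 3.13  -0.006  1.571] q [-0.94   0.539  0.642  1.639 -0.359  1.071 -0.195] F [-0.2  0.6 -0.7] w 50.9 gf 0.0
top red [396, 195, 19, 20, 285] [405. 204.] [ 720.4 -203.   131. ]
top red [161, 288, 11, 17, 159] [166. 296.] [518.2 282.4 131. ]
top red [182, 291, 10, 10, 90] [187. 295.] [521.1 241.3 131. ]
top green [8, 0, 61, 46, 1366] [39. 21.] [1133.8  625.5  131. ]
top green [497, 41, 40, 22, 455] [515.  53.] [1083.8 -461.2  131. ]
top green [483, 292, 10, 17, 134] [488. 300.] [ 524.1 -368.9  131. ]
top green [463, 296, 10, 9, 81] [467. 300.] [ 523.1 -327.   131. ]
wrist red [297, 228, 43, 27, 994] [318. 242.] [517.  268.3 146. ]
wrist red [309, 274, 24, 23, 466] [320. 284.] [518.8 230.2 146. ]
tool shift cm [-65.15   0.63   2.29]
```

move_arm --targets "0.2 -3.85 0 0 0 0 0;0.2 -3.85 0 0 0 0 0;0.2 -3.85 0 0 0 0 0;0.2 -3.85 0.2 0 0 0 0;0.2 -3.85 0.2 0 0 0 0"

```text
clock: 15.67
eef_pos: [517.9, 84.0, 256.4]
tool_rot: [-3.139, 0.0, 1.572]
force: [0.5, 0.3, -0.0]
width: 50.9
gripper_force: 0.0
```

move_arm --targets "0.2 -3.85 0.2 0 0 0 0;0.2 -3.85 0.2 0 0 0 0;0.2 -3.85 0 0 0 0 0;0.2 -3.85 0 0 0 0 0;0.2 -3.85 0 0 0 0 0"

```text
clock: 16.08
eef_pos: [522.3, -108.2, 256.4]
tool_rot: [-3.139, -0.001, 1.572]
force: [1.1, 0.1, 0.1]
width: 51.2
gripper_force: 0.0
```

move_arm --targets "1 -3.85 0 0 0 0 0;1 -3.85 0 0 0 0 0;1 -3.85 0 1 0 0 0;1 -3.85 0 1 0 0 0;1 -3.85 0 1 0 0 0"

```text
clock: 16.5
eef_pos: [522.8, -300.5, 225.8]
tool_rot: [-3.14, -0.002, 1.572]
force: [1.3, 0.1, 0.4]
width: 85.4
gripper_force: 0.0
```

move_arm --targets "1 -3.85 0 1 0 0 0;1 -3.85 0 1 0 0 0;1 0 0 0 0 0 0;1 0 0 0 0 0 0;1 0 0 0 0 0 0"

```text
clock: 16.92
eef_pos: [523.2, -375.4, 206.1]
tool_rot: [-3.14, -0.003, 1.571]
force: [0.0, 0.1, 0.5]
width: 85.7
gripper_force: 0.0
```

```bash
python3 -c "
from h import *
st();tubes('wrist'); tubes('top')"
```

```text
16.92 pos [ 523.2 -375.4  206.1] rpy [-3.140e+00 -3.000e-03  1.571e+00] q [ 0.246  0.684  0.588  1.54  -0.417  1.048  0.943] F [0.  0.1 0.5] w 85.7 gf 0.0
wrist red [598, 0, 42, 19, 602] [621.   7.] [ 720.3 -216.1  131. ]
wrist green [295, 215, 49, 30, 1312] [320. 230.] [ 522.7 -366.6  131. ]
wrist green [304, 160, 29, 27, 714] [318. 173.] [ 521.9 -326.4  131. ]
top red [396, 195, 19, 20, 285] [405. 204.] [ 720.4 -203.   131. ]
top red [161, 288, 11, 17, 160] [166. 296.] [518.3 282.3 131. ]
top red [182, 291, 10, 10, 90] [187. 295.] [521.1 241.3 131. ]
top green [8, 0, 61, 46, 1356] [39. 21.] [1133.9  625.7  131. ]
top green [497, 41, 40, 22, 455] [515.  53.] [1083.8 -461.2  131. ]
top green [483, 292, 10, 17, 135] [488. 300.] [ 524.2 -369.1  131. ]
top green [463, 296, 10, 9, 81] [467. 300.] [ 523.1 -327.   131. ]
```

Aligned. Lowering 109 mm and gripping.

move_arm --targets "1 0 0 2.7 0 0 0;1 0 0 2.7 0 0 0;1 0 0 2.7 0 0 0;1 0 0 2.7 0 0 0;1 0 0 0 0 0 0"

```text
clock: 17.43
eef_pos: [522.0, -371.4, 94.9]
tool_rot: [-3.135, -0.007, 1.574]
force: [0.1, 1.7, -0.8]
width: 85.6
gripper_force: 0.0
```

move_arm --targets "-1 0 0 0 0 0 0;-1 0 0 0 0 0 0;-1 0 0 0 0 0 0;-1 0 0 0 0 0 0;-1 0 0 0 0 0 0"

```text
clock: 17.85
eef_pos: [524.9, -377.4, 101.9]
tool_rot: [3.139, 0.002, 1.572]
force: [0.8, 0.3, 0.3]
width: 31.8
gripper_force: 60.2
```

move_arm --targets "-1 0 0 0 0 0 0;-1 0 0 0 0 0 0;-1 0 0 -3 0 0 0;-1 0 0 -4 0 0 0;-1 0 0 -4 0 0 0"

```text
clock: 18.27
eef_pos: [523.0, -375.9, 210.5]
tool_rot: [-3.14, -0.001, 1.571]
force: [1.1, 0.1, -0.1]
width: 32.2
gripper_force: 60.2
```

move_arm --targets "-1 2 0 -3 0 0 0;-1 4 0 0 0 0 0;-1 4 0 0 0 0 0;-1 4 0 0 0 0 0;-1 4 0 0 0 0 0"

```text
clock: 18.68
eef_pos: [523.3, -194.8, 240.4]
tool_rot: [3.14, -0.0, 1.571]
force: [0.5, 0.6, -0.5]
width: 32.5
gripper_force: 60.3
```

move_arm --targets "-1 4 0 0 0 0 0;-1 4 0 0 0 0 0;-1 4 0 0 0 0 0;-1 4 0 0 0 0 0;-1 4 0 0 0 0 0"

```text
clock: 19.1
eef_pos: [523.1, 5.4, 240.4]
tool_rot: [3.141, -0.001, 1.571]
force: [0.8, -0.6, -1.4]
width: 32.2
gripper_force: 60.3
```

move_arm --targets "-1 4 0 0 0 0 0;-1 4 0 0 0 0 0;-1 4 0 0 0 0 0;-1 4 0 0 0 0 0;-1 4 0 0 0 0 0"

```text
clock: 19.52
eef_pos: [522.9, 205.5, 240.4]
tool_rot: [3.141, -0.001, 1.571]
force: [0.1, 0.0, -0.4]
width: 32.3
gripper_force: 60.3
```

move_arm --targets "-1 4 0 0 0 0 0;-1 4 0 0 0 0 0;-1 4 0 0 0 0 0;-1 4 0 0 0 0 0;-1 4 0 0 0 0 0"

```text
clock: 19.93
eef_pos: [522.6, 405.5, 240.3]
tool_rot: [3.141, -0.001, 1.572]
force: [1.2, 0.1, -0.6]
width: 32.4
gripper_force: 60.3
```

move_arm --targets "-1 0 0 0 0 0 0;-1 0 0 0 0 0 0;-1 0 0 3 0 0 0;-1 0 0 3 0 0 0;-1 0 0 3 0 0 0"

```text
clock: 20.35
eef_pos: [524.1, 401.8, 149.9]
tool_rot: [3.14, -0.0, 1.57]
force: [-0.3, -0.4, -1.5]
width: 32.8
gripper_force: 60.3
```

move_arm --targets "-1 0 0 1.8 0 0 0;-1 0 0 0 0 0 0;-1 0 0 0 0 0 0;-1 0 0 0 0 0 0"

```text
clock: 20.68
eef_pos: [524.7, 402.9, 133.7]
tool_rot: [3.139, -0.001, 1.57]
force: [0.2, 0.5, -1.1]
width: 32.6
gripper_force: 60.2
```

move_arm --targets "-1 0 0 0.6 0 0 0;0.2 0 0 0 0 0 0;0.2 0 0 0 0 0 0;0.2 0 0 0 0 0 0;0.2 0 0 0 0 0 0"

```text
clock: 21.1
eef_pos: [523.4, 403.7, 126.3]
tool_rot: [3.141, -0.001, 1.572]
force: [0.3, 0.4, -0.4]
width: 51.1
gripper_force: 0.0
```

move_arm --targets "0.2 0 0 -3 0 0 0;0.2 0 0 -4 0 0 0;0.2 0 0 -4 0 0 0;0.2 0 0 -3 0 0 0;0.2 0 0 0 0 0 0"

```text
clock: 21.52
eef_pos: [527.2, 404.8, 273.6]
tool_rot: [3.131, -0.007, 1.572]
force: [0.8, 0.4, 0.4]
width: 51.1
gripper_force: 0.0
```

move_arm --targets "-1 -2 -4 0 0 0 0;-1 -2 -4 0 0 0 0;-1 -2 -4 0 0 0 0;-1 -1 -4 0 0 0 0;-1 0 0 0 0 0 0"

```text
clock: 21.93
eef_pos: [361.9, 334.3, 264.3]
tool_rot: [-3.13, 0.003, 1.574]
force: [-0.7, -0.1, -0.2]
width: -0.1
gripper_force: 0.0
```

```bash
python3 -c "
from h import *
st();tubes('top',151);T=shot('top')
cv2.imwrite('pics/t4.png',cv2.resize(T['color'][210:390,0:240],(800,600))[:,:,::-1])"
```

```text
21.93 pos [361.9 334.3 264.3] rpy [-3.130e+00  3.000e-03  1.574e+00] q [-1.295  0.407  0.707  1.867 -0.317  0.993 -0.446] F [-0.7 -0.1 -0.2] w -0.1 gf 0.0
top red [396, 195, 19, 20, 284] [405. 204.] [ 715.  -198.9  151. ]
top red [161, 288, 11, 17, 159] [166. 296.] [517.1 276.1 151. ]
top red [182, 291, 10, 10, 90] [187. 295.] [519.9 236.  151. ]
top green [8, 0, 61, 46, 1342] [38. 21.] [1119.6  612.6  151. ]
top green [497, 41, 40, 22, 456] [515.  53.] [1070.6 -451.5  151. ]
top green [88, 283, 11, 16, 143] [ 93. 291.] [524.6 422.1 151. ]
top green [71, 286, 9, 9, 70] [ 75. 290.] [524.7 457.6 151. ]
```

View pics/t4.png

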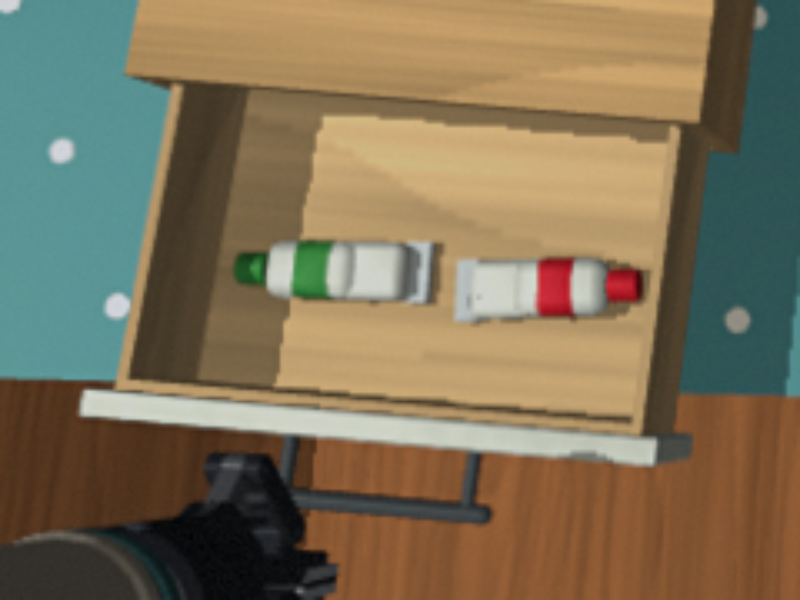

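Both tubes lie flat in the drawer: green at (310,270) and red at (560,288) in the crop. The handle bar is just in front of the gripper. Going down in front of the bar to push.

move_arm --targets "-1 1.5 -1.5 0 0 0 0;-1 0 0 3.6 0 0 0;-1 0 0 3.6 0 0 0;-1 0 0 3.6 0 0 0;-1 0 0 0 0 0 0"

```text
clock: 22.45
eef_pos: [354.5, 350.4, 152.7]
tool_rot: [-3.136, 0.008, 1.571]
force: [-1.2, -0.2, 0.1]
width: -0.1
gripper_force: 0.0
```

move_arm --targets "-1 -0.1 2 0 0 0 0;-1 -0.1 2 0 0 0 0;-1 -0.1 2 0 0 0 0;-1 -0.1 2 0 0 0 0;-1 -0.1 2 0 0 0 0"

```text
clock: 22.87
eef_pos: [458.3, 347.6, 159.2]
tool_rot: [3.141, -0.0, 1.571]
force: [-2.3, -0.3, -0.3]
width: -0.3
gripper_force: 0.8
```

```bash
python3 -c "
from h import *
st();tubes('top',151)"
```

```text
22.87 pos [458.3 347.6 159.2] rpy [ 3.141 -0.     1.571] q [-1.062  0.642  0.584  1.79  -0.456  0.847 -0.26 ] F [-2.3 -0.3 -0.3] w -0.3 gf 0.8
top red [396, 195, 19, 20, 286] [405. 204.] [ 715.  -198.9  151. ]
top red [167, 249, 10, 17, 164] [171. 257.] [595.1 271.6 151. ]
top red [187, 252, 11, 10, 92] [192. 256.] [597.5 231.2 151. ]
top green [8, 0, 61, 46, 1350] [38. 21.] [1119.5  612.4  151. ]
top green [497, 41, 40, 22, 454] [515.  53.] [1070.6 -451.6  151. ]
top green [95, 244, 11, 16, 139] [ 99. 252.] [602.7 417.1 151. ]
top green [78, 248, 9, 8, 63] [ 82. 251.] [602.1 452.8 151. ]
```

move_arm --targets "-1 -0.1 2 0 0 0 0;-1 -0.1 2 0 0 0 0;-1 -0.1 2 0 0 0 0;-1 -0.1 1.5 0 0 0 0;-1 0 0 0 0 0 0"

```text
clock: 23.33
eef_pos: [536.0, 342.5, 159.4]
tool_rot: [3.136, 0.0, 1.569]
force: [0.1, -0.8, -0.1]
width: -0.1
gripper_force: 0.0
```

move_arm --targets "-1 0 0.5 0 0 0 0;-1 0 0.5 0 0 0 0;-1 0 0 0 0 0 0"

```text
clock: 23.58
eef_pos: [542.0, 343.9, 158.3]
tool_rot: [3.14, -0.0, 1.572]
force: [-0.2, -0.3, -0.0]
width: -0.3
gripper_force: 0.0
```

move_arm --targets "-1 0 0.4 0 0 0 0;-1 0 0.3 0 0 0 0;-1 0 0 0 0 0 0"

```text
clock: 23.83
eef_pos: [544.9, 344.2, 157.7]
tool_rot: [-3.135, -0.0, 1.573]
force: [-7.3, -0.3, 5.3]
width: -0.1
gripper_force: 3.8
```

move_arm --targets "-1 0 0.2 0 0 0 0;-1 0 0 0 0 0 0;-1 0 0 0 0 0 0"

```text
clock: 24.08
eef_pos: [545.0, 344.1, 157.7]
tool_rot: [-3.131, 0.0, 1.573]
force: [-10.7, -1.5, 8.9]
width: 0.2
gripper_force: 5.8
```

move_arm --targets "-1 0 -3 0 0 0 0;-1 0 -4 0 0 0 0;-1 0 -4 -3 0 0 0;-1 0 0 -4 0 0 0;-1 0 0 -4 0 0 0"

```text
clock: 24.5
eef_pos: [443.1, 343.4, 262.8]
tool_rot: [-3.137, 0.002, 1.574]
force: [2.2, 0.6, 0.5]
width: -0.3
gripper_force: 0.0
```

```bash
python3 -c "
from h import *
st();T=shot('top')
cv2.imwrite('pics/t5.png',cv2.resize(T['color'][90:390,0:400],(800,600))[:,:,::-1])"
```

```text
24.5 pos [443.1 343.4 262.8] rpy [-3.137e+00  2.000e-03  1.574e+00] q [-1.137  0.51   0.667  1.702 -0.355  1.059 -0.35 ] F [2.2 0.6 0.5] w -0.3 gf 0.0
```

View pics/t5.png

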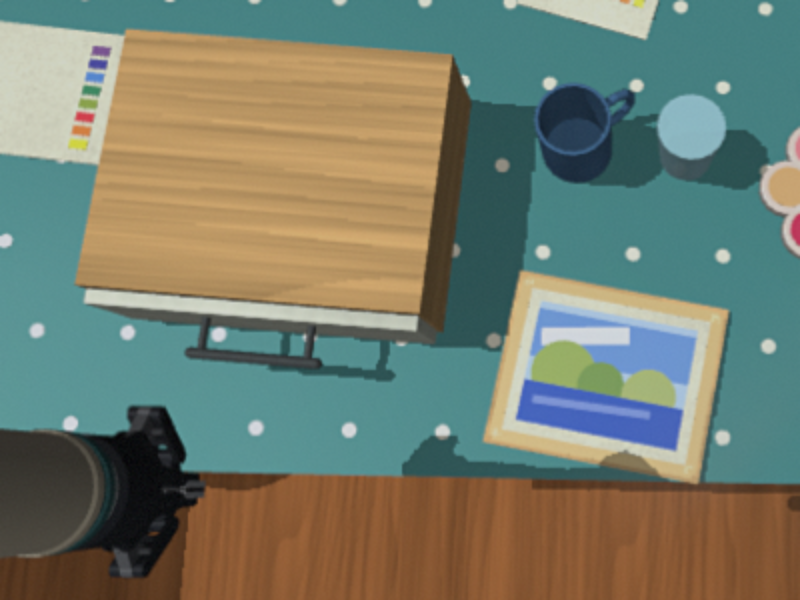

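The top view shows the drawer shut, panel flush under the unit top. The board is untouched at (605,375) in the crop. Next I'll identify the arm kinematics from the logged states, to see which tool tilts can be reached for the flip.

```bash
cat > kin.py <<'E'
import json,itertools,numpy as np
from scipy.optimize import least_squares
from scipy.spatial.transform import Rotation as R
D=[json.loads(l) for l in open('log.jsonl')]
Q=np.array([d[0] for d in D]);P=np.array([d[1] for d in D]);O=[R.from_euler('xyz',d[2]) for d in D]
def chain(q,s,L,c):
    # L: h,L1,a,L2,b,L3
    ax='zyzyzyz'; M=R.identity(); p=np.array([0,0,L[0]])
    off={2:[0,0,0],3:[L[2],0,L[1]],4:[-L[3],0,0],5:[L[5],0,L[4]],}
    for i in range(7):
        if i==3: p=p+M.apply([L[2],0,L[1]])
        if i==5: p=p+M.apply([L[3],0,L[4]])
        M=M*R.from_euler(ax[i],s[i]*q[i])
    p=p+(M*R.from_euler('z',-s[6]*q[6])).apply([L[5],0,L[6]])
    return p,M*R.from_euler('z',c)
if __name__=='__main__':
    best=[]
    for s in itertools.product([1,-1],repeat=7):
        C=[(chain(q,s,np.zeros(7),0)[1].inv()*o) for q,o in zip(Q,O)]
        m=R.concatenate(C).mean(); e=max((m.inv()*c).magnitude() for c in C); best.append((e,s,m.as_euler('xyz')))
    best.sort(key=lambda b:b[0]); 
    for b in best[:3]: print(b)
    e,s,m=best[0]
    f=lambda L:np.concatenate([chain(q,s,L,m[2])[0]-p for q,p in zip(Q,P)])
    r=least_squares(f,[330,350,0,350,0,0,250],x_scale=100); print(r.x.round(1),np.abs(r.fun).max(), len(Q))
    json.dump([list(s),list(r.x),m[2]],open('kin.json','w'))
E
python3 kin.py
```

```text
(9.831502763432483e-16, (-1, 1, -1, 1, -1, 1, -1), array([ 2.22044605e-16, -2.22044605e-16,  1.57079633e+00]))
(0.011095675296135395, (1, 1, 1, 1, 1, 1, 1), array([-1.97470093e-06,  1.25711204e-03,  1.56765468e+00]))
(0.024600012764897334, (1, -1, 1, -1, 1, -1, 1), array([2.15277389e-03, 3.40069752e-06, 1.56763697e+00]))
[616.  493.8   6.9 -43.4 375.2 -13.3 634.3] 12.092568895116699 11
```

```bash
cat > kin2.py <<'E'
from kin import *
s=json.load(open('kin.json'))[0]; ax='zyzyzyz'
cols=[(0,2),(1,0),(1,1),(2,0),(2,1),(2,2),(3,0),(3,1),(3,2),(4,0),(4,1),(4,2),(5,0),(5,1),(5,2),(6,0),(6,1),(6,2),(7,0),(7,1)]
def mats(q):
    M=[R.identity()]
    for i in range(7): M.append(M[-1]*R.from_euler(ax[i],s[i]*q[i]))
    return M
def A(q):
    M=mats(q); return np.stack([M[i].as_matrix()[:,j] for i,j in cols],1)
def fit(lam=0.03):
    a=np.vstack([A(q) for q in Q]); b=P.ravel()
    pri=np.zeros(len(cols)); pri[cols.index((0,2))]=320;pri[cols.index((3,2))]=380;pri[cols.index((5,2))]=350;pri[cols.index((6,2))]=250
    x=pri+np.linalg.lstsq(np.vstack([a,lam*np.eye(len(cols))]),np.r_[b-a@pri,0*pri],rcond=None)[0]
    return x,np.abs(a@x-b).max()
if __name__=='__main__':
    for lam in (.001,.03,.1): 
        x,e=fit(lam); print(e.round(2)); print({c:round(v) for c,v in zip(cols,x)})
E
python3 kin2.py
```

```text
0.01
{(0, 2): 336, (1, 0): 0, (1, 1): -6, (2, 0): 0, (2, 1): -6, (2, 2): 90, (3, 0): 0, (3, 1): -8, (3, 2): 470, (4, 0): 0, (4, 1): -8, (4, 2): 16, (5, 0): 0, (5, 1): 0, (5, 2): 366, (6, 0): 0, (6, 1): 0, (6, 2): 377, (7, 0): 0, (7, 1): 0}
0.79
{(0, 2): 276, (1, 0): -1, (1, 1): -5, (2, 0): 3, (2, 1): -5, (2, 2): 89, (3, 0): -1, (3, 1): -11, (3, 2): 469, (4, 0): 0, (4, 1): -11, (4, 2): 17, (5, 0): 2, (5, 1): 2, (5, 2): 367, (6, 0): 1, (6, 1): 2, (6, 2): 315, (7, 0): 0, (7, 1): 0}
2.07
{(0, 2): 275, (1, 0): 5, (1, 1): -1, (2, 0): 6, (2, 1): -1, (2, 2): 76, (3, 0): 7, (3, 1): -14, (3, 2): 456, (4, 0): -16, (4, 1): -14, (4, 2): 15, (5, 0): 6, (5, 1): 1, (5, 2): 365, (6, 0): 3, (6, 1): 1, (6, 2): 300, (7, 0): 0, (7, 1): -2}
```

The kinematic model now fits to 0.01 mm (upper arm about 560, forearm about 382). Next I push the board out with two open fingers from its far side, so I move over and turn to line up with its far edge.

move_arm --targets "1 -3.1 2.25 0 0 0 0;1 -3.1 2.25 0 0 0 0;1 -3.1 2.25 0 0 0 0;1 -3.1 2.25 0 0 0 0;1 -3.1 2.25 0 0 0 0"

```text
clock: 24.97
eef_pos: [560.5, 187.5, 263.1]
tool_rot: [3.141, -0.0, 1.572]
force: [-0.2, 1.5, -0.3]
width: 60.4
gripper_force: 0.0
```

move_arm --targets "1 -3.1 2.25 0 0 0 0;1 -3.1 2.25 0 0 0 0;1 -3.1 2.25 0 0 0 0;1 -3.1 2.25 0 0 0 0;1 -3.1 2.25 0 0 0 0"

```text
clock: 25.38
eef_pos: [673.2, 32.3, 262.8]
tool_rot: [3.141, -0.0, 1.572]
force: [0.3, 0.4, 0.5]
width: 85.8
gripper_force: 0.0
```

move_arm --targets "1 -3.1 2.25 0 0 0 0;1 0 0 0 0 0 -6.75;1 0 0 0 0 0 -6.75;1 0 0 0 0 0 -6.75;1 0 0 0 0 0 -6.75"

```text
clock: 25.8
eef_pos: [694.9, 2.4, 262.5]
tool_rot: [-3.141, 0.0, 2.048]
force: [-0.5, 0.0, 0.5]
width: 85.4
gripper_force: 0.0
```

move_arm --targets "1 0 0 0 0 0 -6.75;1 0 0 0 0 0 -6.75;1 0 0 0 0 0 -6.75;1 0 0 0 0 0 -6.75;1 0 0 0 0 0 -6.75"

```text
clock: 26.22
eef_pos: [694.8, 2.8, 262.8]
tool_rot: [-3.142, 0.0, 2.638]
force: [0.2, -0.1, 0.0]
width: 85.6
gripper_force: 0.0
```

move_arm --targets "1 0 0 0 0 0 -6.75;1 0 0 0 0 0 -6.75;1 0 0 0 0 0 -6.75;1 0 0 0 0 0 0;1 0 0 0 0 0 0"

```text
clock: 26.63
eef_pos: [694.8, 2.7, 262.8]
tool_rot: [3.141, -0.0, 2.982]
force: [0.7, 0.4, -0.3]
width: 85.5
gripper_force: 0.0
```

```bash
python3 - <<'E'
from h import *
st(); delta([688,4,83])
im=shot('wrist','w6.png'); T=shot('top')
print('TCP px wrist', proj(im,[[653,4,127],[667,96,127],[634,-117,127]]).round(0))
E
```

```text
26.63 pos [694.8   2.7 262.8] rpy [ 3.141 -0.     2.982] q [-0.172  0.662  0.244  1.302 -0.16   1.197  1.492] F [ 0.7  0.4 -0.3] w 85.5 gf 0.0
tool shift cm [ 0.69  0.02 17.98] 
TCP px wrist [[314. 177.]
 [423. 176.]
 [173. 178.]]
```

View pics/w6.png

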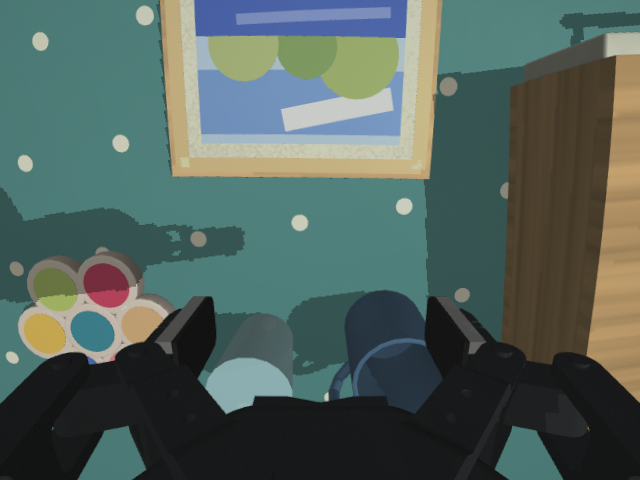

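The wrist view shows the board's far corners at (172,176) and (429,178), matching the estimate. The mug and tumbler are behind the fingers with clearance. Descending behind the board.

move_arm --targets "1 0.5 0 3.8 0 0 0;1 0 0 3.8 0 0 0;1 0 0 3.8 0 0 0;1 0 0 3.2 0 0 0;1 0 0 1.5 0 0 0"

```text
clock: 27.15
eef_pos: [686.6, 3.8, 96.8]
tool_rot: [-3.14, -0.007, 2.983]
force: [-1.1, 0.8, 0.1]
width: 85.7
gripper_force: 0.0
```

move_arm --targets "1 0 0 0.5 0 0 0;1 0 0 0.4 0 0 0;1 0 0 0.4 0 0 0;1 0 0 0.4 0 0 0;1 0 0 0 0 0 0"

```text
clock: 27.57
eef_pos: [690.4, 3.5, 85.3]
tool_rot: [3.141, 0.001, 2.985]
force: [-0.1, 0.4, 0.2]
width: 85.2
gripper_force: 0.0
```

```bash
python3 - <<'E'
from h import *
st()
E
```

```text
27.57 pos [690.4   3.5  85.3] rpy [3.141e+00 1.000e-03 2.985e+00] q [-0.157  0.825  0.202  1.498 -0.2    0.837  1.531] F [-0.1  0.4  0.2] w 85.2 gf 0.0
```

move_arm --targets "1 0 0 0.2 0 0 0;1 0.99 -0.16 0 0 0 0;1 0.99 -0.16 0 0 0 0;1 0.99 -0.16 0 0 0 0;1 0.99 -0.16 0 0 0 0"

```text
clock: 27.98
eef_pos: [650.5, 3.3, 83.6]
tool_rot: [3.141, 0.003, 2.985]
force: [0.5, 1.3, -0.6]
width: 86.0
gripper_force: 0.5
```

move_arm --targets "1 0.99 -0.16 0 0 0 0;1 0.99 -0.16 0 0 0 0;1 0.99 -0.16 0 0 0 0;1 0.99 -0.16 0 0 0 0;1 0 0 0 0 0 0"

```text
clock: 28.4
eef_pos: [608.2, 3.2, 83.5]
tool_rot: [3.141, -0.001, 2.985]
force: [-0.6, 0.3, 0.0]
width: 85.0
gripper_force: 0.0
```

```bash
cat >> h.py <<'E'
def board(z=127.5,white=False):
    """board frame outline from top camera: wood or sheet + fit"""
    im=shot('top'); c=cv2.cvtColor(im['color'],cv2.COLOR_RGB2HSV)
    return im,c
E
python3 - <<'E'
from h import *
st()
im=shot('top')
cv2.imwrite('pics/t7.png',cv2.resize(im['color'][210:390,200:440],(800,600),interpolation=cv2.INTER_CUBIC)[:,:,::-1])
E
```

```text
28.4 pos [608.2   3.2  83.5] rpy [ 3.141e+00 -1.000e-03  2.985e+00] q [-0.171  0.727  0.194  1.748 -0.204  0.688  1.548] F [-0.6  0.3  0. ] w 85.0 gf 0.0
```

View pics/t7.png

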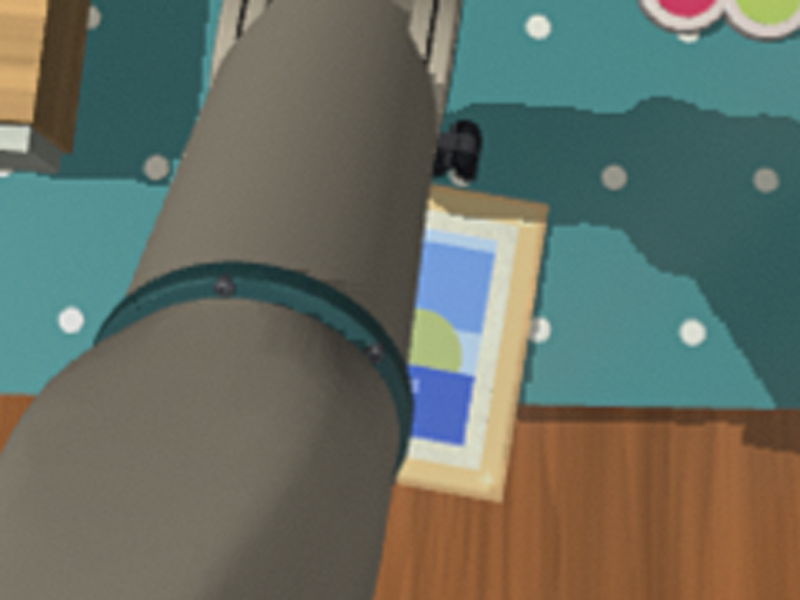

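The crop shows the board's right far corner at (548,207), full (364.4,272), and its right near corner at (501,500), full (350.3,360), sticking out past the edge.

```bash
python3 - <<'E'
from h import *
im=shot('top'); p=back(im,[(364.4,272.1),(350.3,360)],127)[:,:2]; u=(p[0]-p[1]); print(p,np.linalg.norm(u)); u/=np.linalg.norm(u); v=np.array([-u[1],u[0]]); print('yaw',np.arctan2(u[1],u[0]),'centre',p.mean(0)+110*v)
E
```

```text
[[ 576.15007565 -117.88686853]
 [ 400.49550199  -90.22288131]] 177.8196429983078
yaw -0.15620778494575296 centre [505.43585092   4.60580383]
```

move_arm --targets "1 0.75 -0.12 0 0 0 0;1 0.75 -0.12 0 0 0 0;1 0 0 0 0 0 0;1 0 0 0 0 0 0;1 -1.2 0.2 0 0 0 0"

```text
clock: 28.92
eef_pos: [603.8, 3.2, 82.4]
tool_rot: [-3.141, -0.004, 2.985]
force: [0.0, 0.4, -0.0]
width: 85.6
gripper_force: 0.0
```

move_arm --targets "1 0 0 -3 0 0 0;1 0 0 -4 0 0 0;1 0 0 -4 0 0 0;1 0 0 -3 0 0 0;1 0 0 0 0 0 0"

```text
clock: 29.33
eef_pos: [610.8, 2.9, 229.4]
tool_rot: [3.139, 0.011, 2.985]
force: [1.2, -0.0, -0.3]
width: 85.6
gripper_force: 0.0
```

```bash
cat > ik.py <<'E'
from kin2 import *
X=None
def setup(h):
    global X
    X,e=fit(.001); X=X.copy(); d=h-X[0]; X[0]+=d; X[cols.index((6,2))]+=d   # keep h-L3
    return e
lo=np.array([-3.06,-.37,-1.25,.18,-1.1,.23,-2.94]);hi=np.array([3.06,2.12,1.32,2.47,4.24,1.98,2.94])
def fk(q):
    M=mats(q); return np.stack([M[i].as_matrix()[:,j] for i,j in cols],1)@X, M[7]*R.from_euler('z',np.pi/2)
def err(q,p,o):
    a,b=fk(q); return np.r_[(a-p)/300,(b.inv()*o).as_rotvec()]
def solve(p,o,q0,reg=1e-3):
    m=.03
    r=least_squares(lambda q:np.r_[err(q,p,o),reg*(q-q0)],np.clip(q0,lo+m+1e-3,hi-m-1e-3),bounds=(lo+m,hi-m))
    return r.x,np.linalg.norm(err(r.x,p,o)[:3])*300,np.linalg.norm(err(r.x,p,o)[3:])
def rot(z,y):  # tool z and y axes world
    z=np.array(z,float);z/=np.linalg.norm(z);y=np.array(y,float);y-=z*(y@z);y/=np.linalg.norm(y);return R.from_matrix(np.stack([np.cross(y,z),y,z],1))
E
python3 - <<'E'
from h import *; st()
from ik import *
print(setup(300),X[0],X[cols.index((6,2))])
rng=np.random.default_rng(0)
for by in (0,-130):
  for psi in (40,55,70,85):
    for sg in (1,-1):
      t=np.radians(psi); o=rot([np.cos(t),np.sin(t),0],[0,0,sg]); g=np.array([400,-75+by,122.]); p=g+19*np.array([np.cos(t),np.sin(t),0])
      best=None
      for k in range(25):
        q,e1,e2=solve(p,o,rng.uniform(lo,hi))
        if e1<2 and e2<.01:
            # flipped too with j1..j6 same => j7 +-pi
            ok=[round(q[6]+s*np.pi,2) for s in(1,-1) if abs(q[6]+s*np.pi)<2.9]
            if best is None or (len(ok),-abs(q-(lo+hi)/2).max())>(best[0]): best=((len(ok),-abs(q-(lo+hi)/2).max()),q.round(2),ok)
      print(by,psi,sg,best and best[1:])
E
```

```text
29.33 pos [610.8   2.9 229.4] rpy [3.139 0.011 2.985] q [-0.205  0.549  0.247  1.619 -0.154  0.981  1.506] F [ 1.2 -0.  -0.3] w 85.6 gf 0.0Traceback (most recent call last):
  File "<stdin>", line 3, in <module>
TypeError: 'NoneType' object is not subscriptable
```

```bash
cat > s.py <<'E'
import ik
from ik import *
print(setup(300),ik.X.round(1))
rng=np.random.default_rng(0)
for by in (0,-130):
  for psi in (40,55,70,85):
    for sg in (1,-1):
      t=np.radians(psi); o=rot([np.cos(t),np.sin(t),0],[0,0,sg]); g=np.array([400,-75+by,122.]); p=g+19*np.array([np.cos(t),np.sin(t),0])
      best=None
      for k in range(15):
        q,e1,e2=solve(p,o,rng.uniform(lo,hi))
        if e1<2 and e2<.01:
            ok=[round(q[6]+s*np.pi,2) for s in(1,-1) if abs(q[6]+s*np.pi)<2.9]
            sc=(len(ok),np.minimum(q-lo,hi-q)[:6].min())
            if best is None or sc>best[0]: best=(sc,q.round(2),ok)
      print(by,psi,sg,best and best[1:])
E
time python3 s.py
```

```text
0.0043114737998166675 [ 3.000e+02  0.000e+00 -5.700e+00 -0.000e+00 -5.700e+00  8.950e+01
  0.000e+00 -8.100e+00  4.695e+02  0.000e+00 -8.100e+00  1.610e+01
 -0.000e+00 -2.000e-01  3.661e+02  0.000e+00 -2.000e-01  3.410e+02
 -0.000e+00 -0.000e+00]
0 40 1 None
0 40 -1 None
0 55 1 (array([ 1.54,  1.46, -0.84,  2.23, -0.87,  0.65,  2.91]), [np.float64(-0.23)])
0 55 -1 (array([ 1.73,  1.76, -1.22,  2.22,  0.02,  0.44, -1.19]), [np.float64(1.95)])
0 70 1 (array([ 1.57,  1.62, -1.14,  2.04, -0.14,  0.77,  2.1 ]), [np.float64(-1.05)])
0 70 -1 (array([ 1.34,  1.35, -0.71,  2.05, -0.7 ,  0.97, -0.4 ]), [np.float64(2.74)])
0 85 1 (array([ 1.44,  1.61, -1.16,  1.87, -0.06,  1.06,  2.01]), [np.float64(-1.13)])
0 85 -1 (array([ 1.31,  1.43, -0.88,  1.87, -0.36,  1.12, -0.77]), [np.float64(2.37)])
-130 40 1 (array([ 1.71,  1.41, -0.8 ,  2.14, -0.94,  0.75,  2.91]), [np.float64(-0.23)])
-130 40 -1 (array([ 1.93,  1.72, -1.22,  2.13, -0.11,  0.48, -1.1 ]), [np.float64(2.04)])
-130 55 1 (array([ 1.8 ,  1.67, -1.22,  1.94, -0.06,  0.82,  1.97]), [np.float64(-1.17)])
-130 55 -1 (array([ 1.74,  1.54, -1.06,  1.94, -0.31,  0.85, -0.9 ]), [np.float64(2.24)])
-130 70 1 (array([ 1.37,  1.3 , -0.59,  1.76, -0.62,  1.31,  2.61]), [np.float64(-0.53)])
-130 70 -1 (array([ 1.66,  1.64, -1.22,  1.75, -0.03,  1.12, -1.2 ]), [np.float64(1.94)])
-130 85 1 (array([ 1.31,  1.36, -0.71,  1.59, -0.4 ,  1.48,  2.41]), [np.float64(-0.73)])
-130 85 -1 (array([ 1.2 ,  1.29, -0.49,  1.59, -0.54,  1.56, -0.55]), [np.float64(2.59)])
real	0m10.438s
user	0m10.881s
sys	0m0.038s
```

```bash
cat > sim.py <<'E'
import ik
from ik import *
setup(300)
def jac(q):
    p0,o0=fk(q);J=np.zeros((6,7))
    for i in range(7):
        d=q.copy();d[i]+=1e-5;p,o=fk(d);J[:3,i]=(p-p0)/1e-5/1000;J[3:,i]=(o*o0.inv()).as_rotvec()/1e-5
    return J
def step(q,p,o,null=None,k=0.,lam=1e-3):
    for _ in range(2):
        a,b=fk(q);e=np.r_[(p-a)/1000,(o*b.inv()).as_rotvec()];J=jac(q)
        Ji=J.T@np.linalg.inv(J@J.T+lam**2*np.eye(6));dq=Ji@e
        if null is not None: dq=dq+(np.eye(7)-Ji@J)@(k*(null-q))
        q=np.clip(q+dq,lo,hi)
    return q
def follow(q,p,o,n,**kw):
    p0,o0=fk(q);rv=(o0.inv()*o).as_rotvec()
    for t in np.linspace(0,1,n+1)[1:]: q=step(q,p0+t*(p-p0),o0*R.from_rotvec(t*rv),**kw)
    return q
if __name__=='__main__':
    q0=np.array([-1.402,.628,.038,1.517,-.027,.996,-.02]); mid=(lo+hi)/2
    dn=lambda y:R.from_euler('xyz',[np.pi,0,y])
    pts=[((151,632,354),1.572,12),((392,383,354),1.572,10),((517,-205,309),1.572,15),((523,-241,218),1.573,5),((576,-243,91),1.572,30),((525,-243,97),1.572,10),((525,-243,236),1.571,5),((514,273,235),1.572,16)]
    for nm,null,k in (('pinv',None,0),('q0',q0,.05),('mid',mid,.05),('q0',q0,.01),('q0',q0,.3)):
        q=q0.copy(); out=[]
        for p,y,n in pts:
            q=follow(q,np.array(p,float),dn(y),n,null=null,k=k); out.append(q[2].round(3))
        print(nm,k,out,q.round(2))
    print('true j3 at #2,3,4,5(.512@110),8:',.484,.644,.591,'-','-','-','-',.622,'q8 [-0.924  0.564  0.622  1.684 -0.375  1.017 -0.171]')
E
python3 sim.py
```

```text
pinv 0 [np.float64(0.414), np.float64(0.487), np.float64(0.646), np.float64(0.592), np.float64(0.492), np.float64(0.487), np.float64(0.604), np.float64(0.611)] [-0.92  0.56  0.61  1.69 -0.37  1.01 -0.18]
q0 0.05 [np.float64(0.4), np.float64(0.456), np.float64(0.6), np.float64(0.506), np.float64(0.281), np.float64(0.257), np.float64(0.355), np.float64(0.422)] [-0.81  0.53  0.42  1.68 -0.25  0.99 -0.3 ]
mid 0.05 [np.float64(-0.269), np.float64(-0.393), np.float64(-0.194), np.float64(-0.256), np.float64(-0.499), np.float64(-0.534), np.float64(-0.607), np.float64(-0.51)] [-0.21  0.54 -0.51  1.67  0.3   1.02 -0.82]
q0 0.01 [np.float64(0.411), np.float64(0.477), np.float64(0.63), np.float64(0.563), np.float64(0.384), np.float64(0.355), np.float64(0.441), np.float64(0.421)] [-0.81  0.53  0.42  1.68 -0.25  0.99 -0.3 ]
q0 0.3 [np.float64(0.382), np.float64(0.443), np.float64(0.552), np.float64(0.439), np.float64(0.253), np.float64(0.248), np.float64(0.419), np.float64(0.437)] [-0.82  0.53  0.44  1.68 -0.26  0.99 -0.29]
true j3 at #2,3,4,5(.512@110),8: 0.484 0.644 0.591 - - - - 0.622 q8 [-0.924  0.564  0.622  1.684 -0.375  1.017 -0.171]
```

```bash
cat > plan.py <<'E'
from sim import *
import itertools,sys
q00=np.array([-0.205,0.549,0.247,1.619,-0.154,0.981,1.506])
def marg(q): return np.minimum(q-lo,hi-q)
def pe(q,p,o): a,b=fk(q); return np.linalg.norm(a-p),(b.inv()*o).magnitude()
def run(q,way):
    m=9;bad=0
    for p,o,n in way:
        p=np.array(p,float)
        p0,o0=fk(q);rv=(o0.inv()*o).as_rotvec()
        for t in np.linspace(0,1,n+1)[1:]:
            q=step(q,p0+t*(p-p0),o0*R.from_rotvec(t*rv)); m=min(m,marg(q).min())
        e=pe(q,p,o); bad=max(bad,e[0]+e[1]*100)
    return q,m,bad
if __name__=='__main__':
    dn=lambda y:R.from_euler('xyz',[np.pi,0,y])
    res=[]
    for side,yg,psi,sg,yaw in itertools.product((1,-1),(75,140,205),(45,60,75,85),(1,-1),(0,.8,1.57,2.4,3.14,-.8)):
        yg=-side*yg; t=np.radians(psi)*side; d=np.array([np.cos(t),np.sin(t),0]);o=rot(d,[0,0,sg]); g=np.array([400,yg,122.])+19*d
        w=g-160*d
        q,m,bad=run(q00,[((500,-150*side,330),dn(yaw),14),(w+[0,0,180],o,16),(w,o,6),(g,o,6)])
        if bad<5 and m>.0:
            for rs in (1,-1):
                up=g+[0,0,190]
                q2,m2,b2=run(q,[(up,o,6),(up,o*R.from_euler('z',rs*np.pi/2),13),(up,o*R.from_euler('z',rs*np.pi*.999),13),(g,o*R.from_euler('z',rs*np.pi),8)])
                if b2<5: res.append((min(m,m2),side,yg,psi,sg,yaw,rs,q.round(2),q2.round(2)))
    res.sort(key=lambda r:-r[0])
    for r in res[:14]: print(*r)
E
time python3 plan.py
```

```text
0.29296289692230815 -1 205 60 1 2.4 -1 [-1.67  1.44  0.81  1.91  0.44  1.04 -2.49] [-1.29  1.21  0.18  1.9   0.86  1.46  0.14]
0.22921576147971967 -1 205 45 -1 1.57 1 [-1.48  1.25  0.32  2.09  1.01  1.22  0.01] [-1.79  1.48  0.82  2.1   0.65  0.77 -2.71]
0.22874074027145141 -1 140 60 1 2.4 -1 [-1.62  1.44  0.78  2.06  0.55  0.9  -2.64] [-1.25  1.22  0.2   2.05  0.92  1.34  0.02]
0.2114437940009386 -1 140 75 1 2.4 -1 [-1.55  1.5   0.91  1.88  0.26  1.09 -2.32] [-1.14  1.22  0.2   1.87  0.75  1.49  0.18]
0.21067745449243414 -1 75 75 1 2.4 -1 [-1.5   1.5   0.88  2.02  0.33  0.93 -2.42] [-1.1   1.22  0.23  2.01  0.81  1.36  0.09]
0.2096302279943305 -1 140 60 -1 3.14 1 [-1.31  1.24  0.29  2.05  0.89  1.27  0.07] [-1.67  1.5   0.87  2.06  0.43  0.84 -2.51]
0.1974314005982487 -1 205 45 -1 2.4 1 [-1.47  1.25  0.3   2.09  1.02  1.23 -0.  ] [-1.78  1.46  0.79  2.1   0.68  0.79 -2.74]
0.19465165686994634 -1 75 85 1 3.14 -1 [-1.31  1.38  0.71  1.9   0.41  1.18 -2.55] [-0.88  1.2   0.02  1.89  0.78  1.59  0.05]
0.194557950396532 -1 205 75 1 2.4 -1 [-1.59  1.51  0.94  1.73  0.2   1.25 -2.24] [-1.18  1.23  0.17  1.72  0.71  1.62  0.25]
0.17614652467529357 -1 75 60 -1 0.8 1 [-1.27  1.27  0.31  2.19  0.98  1.16 -0.08] [-1.6   1.51  0.82  2.2   0.61  0.7  -2.73]
0.17609152715263887 -1 75 60 -1 3.14 1 [-1.27  1.27  0.31  2.19  0.98  1.15 -0.07] [-1.6   1.51  0.82  2.2   0.6   0.7  -2.72]
0.16803681554923577 -1 140 75 1 3.14 -1 [-1.41  1.35  0.64  1.88  0.5   1.22 -2.62] [-1.    1.2  -0.02  1.87  0.83  1.63  0.05]
0.16211792819711035 -1 205 60 -1 1.57 1 [-1.36  1.23  0.29  1.9   0.81  1.38  0.2 ] [-1.73  1.52  0.94  1.91  0.3   0.98 -2.33]
0.15651871422585573 -1 75 60 -1 2.4 1 [-1.3   1.28  0.36  2.19  0.96  1.11 -0.05] [-1.63  1.55  0.88  2.2   0.51  0.65 -2.62]
real	0m37.034s
user	0m37.334s
sys	0m0.161s
```

move_arm --targets "1 0 0 0 0 0 -6;1 0 0 0 0 0 -6;1 -1.2 3 0 0 0 0;1 0 0 0 0 0 0;1 0 0 0 0 0 0"

```text
clock: 29.75
eef_pos: [616.7, 36.3, 221.7]
tool_rot: [3.14, -0.002, -3.085]
force: [-0.5, 0.8, 0.7]
width: 85.7
gripper_force: 0.0
```

```bash
python3 - <<'E'
from h import *
st(); delta([623,33,83]); T=shot('top')
cv2.imwrite('pics/t8.png',cv2.resize(T['color'][200:380,200:440],(800,600),interpolation=cv2.INTER_CUBIC)[:,:,::-1])
W=shot('wrist'); c=cv2.cvtColor(W['color'],cv2.COLOR_RGB2HSV)
# board wood frame in the wrist view
m=cv2.inRange(c,(12,60,140),(26,160,255)); N,l,s,ce=cv2.connectedComponentsWithStats(m); i=1+np.argmax(s[1:,4]); 
cnt=max(cv2.findContours((l==i).astype(np.uint8),0,2)[0],key=cv2.contourArea); ap=cv2.approxPolyDP(cv2.convexHull(cnt),8,True)[:,0]
print(s[i],[(a.tolist(),back(W,[a],127)[0,:2].round(0).tolist()) for a in ap])
E
```

```text
29.75 pos [616.7  36.3 221.7] rpy [ 3.140e+00 -2.000e-03 -3.085e+00] q [-0.216  0.569  0.184  1.593 -0.12   0.991  1.632] F [-0.5  0.8  0.7] w 85.7 gf 0.0
tool shift cm [-0.63 -0.38 13.87] 
[  122     0   346   217 13756] [([467, 0], [446.0, 125.0]), ([409, 216], [597.0, 101.0]), ([122, 156], [563.0, -117.0]), ([137, 0], [457.0, -100.0])]
```

move_arm --targets "1 -0.6 -0.4 3.6 0 0 0;1 0 0 3.6 0 0 0;1 0 0 3.2 0 0 0;1 0 0 1.5 0 0 0;1 0 0 1 0 0 0"

```text
clock: 30.27
eef_pos: [621.0, 28.7, 90.8]
tool_rot: [-3.141, -0.005, -3.09]
force: [0.5, 0.6, -0.4]
width: 85.7
gripper_force: 0.0
```

move_arm --targets "1 0 0 0.4 0 0 0;1 0 0 0.3 0 0 0;1 0 0 0.3 0 0 0;1 0 0 0 0 0 0;1 0 0 0 0 0 0"

```text
clock: 30.68
eef_pos: [623.9, 30.2, 84.7]
tool_rot: [3.142, 0.002, -3.088]
force: [-0.1, -0.7, -0.1]
width: 85.6
gripper_force: 0.0
```

move_arm --targets "1 0.8 -0.05 0 0 0 0;1 0.8 -0.05 0 0 0 0;1 0.8 -0.05 0 0 0 0;1 0.8 -0.05 0 0 0 0;1 0 0 0 0 0 0"

```text
clock: 31.1
eef_pos: [588.9, 26.2, 83.9]
tool_rot: [3.141, -0.002, -3.089]
force: [-1.5, 0.0, -0.2]
width: 85.4
gripper_force: 0.0
```

```bash
cat >> h.py <<'E'
def bwrist(z=127,n='wrist'):
    W=shot(n); c=cv2.cvtColor(W['color'],cv2.COLOR_RGB2HSV)
    m=cv2.inRange(c,(12,60,140),(26,160,255)); 
    N,l,s,ce=cv2.connectedComponentsWithStats(m); i=1+np.argmax(s[1:,4])
    cnt=max(cv2.findContours((l==i).astype(np.uint8),0,2)[0],key=cv2.contourArea); ap=cv2.approxPolyDP(cv2.convexHull(cnt),6,True)[:,0]
    print([(a.tolist(),back(W,[a],z)[0,:2].round(0).tolist()) for a in ap])
E
python3 -c "
from h import *
st();bwrist()"
```

```text
31.1 pos [588.9  26.2  83.9] rpy [ 3.141e+00 -2.000e-03 -3.089e+00] q [-0.184  0.702  0.147  1.798 -0.156  0.655  1.676] F [-1.5  0.  -0.2] w 85.4 gf 0.0
[([580, 0], [469.0, 106.0]), ([570, 85], [496.0, 108.0]), ([507, 302], [578.0, 99.0]), ([211, 261], [567.0, -17.0]), ([147, 217], [551.0, -41.0]), ([547, 0], [470.0, 95.0])]
```

move_arm --targets "1 0.7 0 0 0 0 0;1 0.5 0 0 0 0 0;1 0 0 0 0 0 0;1 -1 0 0 0 0 0;1 0 0 0 0 0 0"

```text
clock: 31.57
eef_pos: [590.7, 26.4, 83.8]
tool_rot: [-3.141, 0.002, -3.088]
force: [0.6, 0.0, 0.4]
width: 85.4
gripper_force: 0.0
```

move_arm --targets "1 0 0 -3 0 0 0;1 0 0 -4 0 0 0;1 0 0 -4 0 0 0;1 0 0 -4 0 0 0;1 0 0 0 0 0 0"

```text
clock: 31.98
eef_pos: [594.1, 26.0, 241.6]
tool_rot: [3.141, 0.014, -3.089]
force: [1.7, -1.0, 0.4]
width: 85.5
gripper_force: 0.0
```

move_arm --targets "1 0 0 0 0 0 0;1 0 0 0 0 0 0"

```text
clock: 32.15
eef_pos: [588.5, 26.4, 233.2]
tool_rot: [3.142, -0.001, -3.088]
force: [0.7, 0.4, -0.7]
width: 85.5
gripper_force: 0.0
```

```bash
python3 -c "
from h import *
st();bwrist();bwrist(n='top')"
```

```text
32.15 pos [588.5  26.4 233.2] rpy [ 3.142e+00 -1.000e-03 -3.088e+00] q [-0.216  0.515  0.192  1.66  -0.114  0.978  1.64 ] F [ 0.7  0.4 -0.7] w 85.5 gf 0.0
[([447, 0], [415.0, 106.0]), ([414, 209], [565.0, 99.0]), ([137, 182], [555.0, -120.0]), ([136, 0], [425.0, -114.0])]
[([63, 105], [930.0, 545.0]), ([224, 117], [910.0, 189.0]), ([209, 245], [625.0, 204.0]), ([38, 231], [647.0, 561.0])]
```

```bash
cat > plan2.py <<'E'
from plan import *
q00=np.array([-0.216,0.515,0.192,1.66,-0.114,0.978,1.64])
dn=lambda y:R.from_euler('xyz',[np.pi,0,y])
res=[]
for psi,sg,yaw,vy in itertools.product((50,60,70),(1,-1),(0,.8,1.57,2.4,3.14),(150,250)):
    t=-np.radians(psi); d=np.array([np.cos(t),np.sin(t),0]);o=rot(d,[0,0,sg]); g=np.array([408,87,122.])+19*d
    w=g-130*d
    q,m,bad=run(q00,[((470,vy,330),dn(yaw),18),(w+[0,0,200],o,18),(w,o,8),(g,o,6)])
    if bad<5 and m>.0:
        for rs,psi2 in itertools.product((1,-1),(50,60)):
            t=-np.radians(psi2); d2=np.array([np.cos(t),np.sin(t),0]);o2=rot(d2,[0,0,-sg]); g2=np.array([430,110,122.])+19*d2
            up=g+[0,0,190]; up2=g2+[0,0,190]
            q2,m2,b2=run(q,[(up,o,6),(up,o*R.from_euler('z',rs*np.pi/2),14),(up,o*R.from_euler('z',rs*np.pi*.999),14),(up2,o2,5),(g2,o2,8)])
            if b2<5: res.append((round(min(m,m2),3),psi,sg,yaw,vy,rs,psi2,q.round(2),q2.round(2)))
res.sort(key=lambda r:-r[0])
for r in res[:10]: print(*r)
E
python3 plan2.py
```

```text
0.218 70 1 2.4 150 -1 60 [-1.42  1.38  0.67  2.04  0.6   1.   -2.72] [-1.09  1.21  0.09  2.07  1.05  1.43 -0.08]
0.215 60 -1 0.8 150 1 60 [-1.23  1.25  0.27  2.15  0.99  1.22 -0.06] [-1.54  1.45  0.78  2.08  0.65  0.84 -2.72]
0.214 60 1 2.4 250 -1 60 [-1.59  1.49  0.81  2.16  0.61  0.74 -2.71] [-1.24  1.24  0.3   2.08  0.98  1.25  0.03]
0.214 60 -1 1.57 150 1 60 [-1.27  1.26  0.32  2.15  0.97  1.18 -0.03] [-1.58  1.49  0.85  2.08  0.57  0.78 -2.62]
0.214 60 -1 1.57 250 1 60 [-1.27  1.26  0.32  2.15  0.97  1.17 -0.03] [-1.58  1.49  0.85  2.08  0.56  0.78 -2.62]
0.214 60 -1 2.4 150 1 60 [-1.26  1.26  0.31  2.15  0.98  1.19 -0.04] [-1.57  1.48  0.83  2.08  0.58  0.79 -2.64]
0.214 60 -1 3.14 250 1 60 [-1.27  1.26  0.31  2.15  0.97  1.18 -0.04] [-1.58  1.49  0.84  2.08  0.57  0.79 -2.63]
0.212 60 -1 3.14 150 1 60 [-1.23  1.25  0.26  2.15  0.99  1.23 -0.07] [-1.54  1.44  0.77  2.08  0.66  0.84 -2.73]
0.21 70 1 2.4 250 -1 60 [-1.54  1.5   0.88  2.04  0.39  0.88 -2.47] [-1.2   1.23  0.24  2.07  1.    1.3  -0.  ]
0.197 60 -1 2.4 250 1 60 [-1.28  1.27  0.34  2.15  0.97  1.16 -0.02] [-1.59  1.51  0.87  2.08  0.53  0.77 -2.59]
```

```bash
cat > plan3.py <<'E'
from plan import *
q=np.array([-0.216,0.515,0.192,1.66,-0.114,0.978,1.64])
t=-np.pi/3; d=np.array([np.cos(t),np.sin(t),0]);o=rot(d,[0,0,-1]); g=np.array([408,87,122.])+19*d; w=g-130*d
p,o0=fk(q); print(p,o0.as_euler('xyz'))
for via in ((440,180,340),(480,150,340)):
    a=(o0.inv()*o).as_rotvec(); print(via,np.degrees(a).round(1),np.degrees(np.linalg.norm(a)))
    qq=q
    for way in [(via,o0,6),(via,o,20),(w+[0,0,180],o,6),(w,o,8),(g,o,6)]:
        qq,m,b=run(qq,[way]); print(m.round(2),round(b,2),qq.round(2),fk(qq)[0].round(0))
print('via shift tool', o0.inv().apply(np.array((440,180,340))-p))
E
python3 plan3.py
```

```text
[588.8456245   26.59604164 233.4596696 ] [ 3.14123045e+00 -4.70454657e-04 -3.08790698e+00]
(440, 180, 340) [ 88.2 -21.1 -21.1] 93.13250620195264
0.6 0.0 [-0.58  0.23  0.17  1.78 -0.04  1.13  1.23] [440. 180. 340.]
0.36 0.0 [-1.28  0.81  0.27  1.96  0.98  1.62  0.43] [440. 180. 340.]
0.36 0.0 [-1.4   0.86  0.21  2.06  0.82  1.62  0.28] [352. 183. 302.]
0.39 0.0 [-1.38  1.21  0.17  1.97  0.77  1.43  0.08] [352. 183. 122.]
0.32 0.0 [-1.23  1.25  0.27  2.15  0.99  1.22 -0.06] [418.  71. 122.]
(480, 150, 340) [ 88.2 -21.1 -21.1] 93.13250620195264
0.65 0.0 [-0.5   0.28  0.18  1.72 -0.06  1.15  1.33] [480. 150. 340.]
0.45 0.0 [-1.24  0.82  0.35  1.97  1.04  1.53  0.45] [480. 150. 340.]
0.39 0.0 [-1.43  0.86  0.26  2.06  0.81  1.59  0.31] [352. 183. 302.]
0.41 0.0 [-1.4   1.22  0.21  1.97  0.76  1.41  0.11] [352. 183. 122.]
0.32 0.0 [-1.26  1.26  0.31  2.15  0.98  1.19 -0.04] [418.  71. 122.]
via shift tool [ 140.44964502  161.20853967 -106.4158838 ]
```

move_arm --targets "1 2.34 2.69 -1.77 0 0 0;1 2.34 2.69 -1.77 0 0 0;1 2.34 2.69 -1.77 0 0 0;1 2.34 2.69 -1.77 0 0 0;1 2.34 2.69 -1.77 0 0 0"

```text
clock: 32.67
eef_pos: [463.2, 155.1, 321.3]
tool_rot: [-3.14, -0.003, -3.089]
force: [0.9, 0.9, -0.2]
width: 85.0
gripper_force: 0.0
```

move_arm --targets "1 2.34 2.69 -1.77 0 0 0;1 0 0 0 6.3 -1.5 -1.5;1 0 0 0 6.3 -1.5 -1.5;1 0 0 0 6.3 -1.5 -1.5;1 0 0 0 6.3 -1.5 -1.5"

```text
clock: 33.08
eef_pos: [440.7, 180.4, 339.9]
tool_rot: [-2.691, 0.08, -2.962]
force: [-0.5, 0.1, -1.0]
width: 85.5
gripper_force: 0.0
```

move_arm --targets "1 0 0 0 6.3 -1.5 -1.5;1 0 0 0 6.3 -1.5 -1.5;1 0 0 0 6.3 -1.5 -1.5;1 0 0 0 6.3 -1.5 -1.5;1 0 0 0 6.3 -1.5 -1.5"

```text
clock: 33.5
eef_pos: [440.4, 181.0, 339.2]
tool_rot: [-2.124, 0.087, -2.777]
force: [0.8, 0.2, -1.2]
width: 85.8
gripper_force: 0.0
```

move_arm --targets "1 0 0 0 6.3 -1.5 -1.5;1 0 0 0 6.3 -1.5 -1.5;1 0 0 0 6.3 -1.5 -1.5;1 0 0 0 6.3 -1.5 -1.5;1 0 0 0 6.3 -1.5 -1.5"

```text
clock: 33.92
eef_pos: [440.4, 181.0, 338.7]
tool_rot: [-1.566, -0.003, -2.617]
force: [0.3, 0.9, -0.4]
width: 85.3
gripper_force: 0.0
```

move_arm --targets "0.1 0 0 0 0 0 0;0.1 0 0 0 0 0 0;0.1 0 0 0 0 0 0"

```text
clock: 34.17
eef_pos: [440.9, 179.8, 340.4]
tool_rot: [-1.572, 0.001, -2.622]
force: [0.4, 0.1, -0.6]
width: 51.9
gripper_force: 0.0
```

```bash
python3 - <<'E'
from h import *
s=st(); W=shot('wrist'); f,cx,cy,k,M,t=par(W); c=-M.T@t
T=R.from_euler('xyz',s['tool_rot']); print('axes x,y,z',T.as_matrix().T.round(3).tolist())
print('cam in tool now',T.inv().apply(c-s['eef_pos']),' at start', R.from_euler('xyz',[-3.13964678e+00,3.57e-05,2.90679321]).inv().apply(np.array([87.08589411,646.76677732,373.23673907])-[151.037,631.493,203.068]))
import kin2
kin2.Q=np.vstack([kin2.Q]);x,e=kin2.fit(.001);print(e,dict(zip(kin2.cols,x.round(1))))
E
```

```text
34.17 pos [440.9 179.8 340.4] rpy [-1.572e+00  1.000e-03 -2.622e+00] q [-1.318  0.89   0.256  1.905  0.911  1.632  0.405] F [ 0.4  0.1 -0.6] w 51.9 gf 0.0
axes x,y,z [[-0.868, -0.496, -0.001], [0.0, 0.002, -1.0], [0.496, -0.868, -0.002]]
cam in tool now [ 6.61351305e+01 -1.44628870e-01 -1.69287236e+02]  at start [  65.74369049   -0.35454356 -170.1707185 ]
0.00013817177546116 {(0, 2): np.float64(336.2), (1, 0): np.float64(0.0), (1, 1): np.float64(-5.8), (2, 0): np.float64(-0.0), (2, 1): np.float64(-5.8), (2, 2): np.float64(89.5), (3, 0): np.float64(0.0), (3, 1): np.float64(-8.1), (3, 2): np.float64(469.5), (4, 0): np.float64(-0.0), (4, 1): np.float64(-8.1), (4, 2): np.float64(16.1), (5, 0): np.float64(0.0), (5, 1): np.float64(-0.2), (5, 2): np.float64(366.1), (6, 0): np.float64(0.0), (6, 1): np.float64(-0.2), (6, 2): np.float64(377.2), (7, 0): np.float64(0.0), (7, 1): np.float64(-0.0)}
```

```bash
python3 - <<'E'
from h import *
s=read_state(); T=R.from_euler('xyz',s['tool_rot']); z=T.apply([0,0,1]); ims=[]
for n in('top','side'):
    im=shot(n); P=np.array([s['eef_pos']-a*z for a in(0,25,44)]); uv=proj(im,P); c=uv.mean(0).round().astype(int); print(n,uv.round(1).tolist())
    x0,y0=np.clip(c-[50,75],0,[540,330]); cr=cv2.resize(im['color'][y0:y0+150,x0:x0+100],(400,600),interpolation=cv2.INTER_CUBIC)
    for p,col in zip(uv,((255,0,0),(255,255,0),(0,255,0))): cv2.circle(cr,tuple(int(v) for v in (p-[x0,y0])*4+2),4,col,1)
    ims.append(cr)
cv2.imwrite('pics/ts.png',np.hstack(ims)[:,:,::-1])
E
```

```text
top [[186.8, 339.1], [172.1, 347.0], [160.8, 353.1]]
side [[193.0, 170.6], [183.8, 168.2], [177.0, 166.4]]
```

View pics/ts.png

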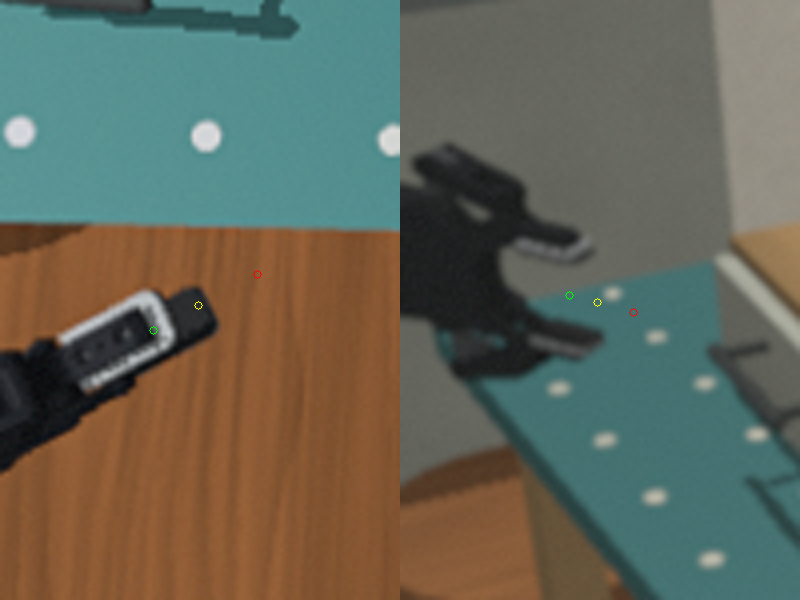

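The view confirms it. The real fingertips lie about 25 mm behind the reported TCP along the tool axis (yellow mark), so the pads are about 44 mm behind it. Moving to the pre-grasp pose beside the board's left-front corner.

move_arm --targets "0.1 2.5 1.33 -0.74 0 0 0;0.1 2.5 1.33 -0.74 0 0 0;0.1 2.5 1.33 -0.74 0 0 0;0.1 0 3.55 0 0 0 0;0.1 0 3.55 0 0 0 0"

```text
clock: 34.73
eef_pos: [364.1, 162.9, 229.1]
tool_rot: [-1.577, 0.004, -2.62]
force: [0.2, 1.5, -0.2]
width: 46.7
gripper_force: 0.0
```

move_arm --targets "0.1 0 3.55 0 0 0 0;0.1 0 3.55 0 0 0 0;0.1 0 3.55 0 0 0 0;0.1 0 0 0 0 0 0;0.1 0 0 0 0 0 0"

```text
clock: 35.15
eef_pos: [364.8, 162.1, 123.2]
tool_rot: [-1.57, 0.0, -2.622]
force: [0.3, 0.5, 1.0]
width: 47.0
gripper_force: 0.0
```

```bash
cat > p4.py <<'E'
from h import *
s=st(); delta([430,49,122.5],rot:=None)
bwrist(n='top')
from plan import *
import ik
setup(336.2)
q=s['qpos'];p,o=fk(q);print('fk err',p-s['eef_pos'])
g=np.array([430,49,122.5]); up=g+[0,0,190]
t=-np.pi/3
for ps2 in (60,50):
  t=-np.radians(ps2);d2=np.array([np.cos(t),np.sin(t),0]);o2=rot(d2,[0,0,1]);g2=np.array([432,110,122.5])+44*d2
  qq=q
  for way in [(g,o,6),(up,o,6),(up,o*R.from_euler('z',np.pi/2),14),(up,o*R.from_euler('z',np.pi*.999),14),(g2+[0,0,190],o2,5),(g2,o2,8)]:
    qq,m,b=run(qq,[way]);print(m.round(2),round(b,2),qq.round(2))
E
python3 p4.py
```

```text
35.15 pos [364.8 162.1 123.2] rpy [-1.57   0.    -2.622] q [-1.388  1.278  0.161  1.916  0.748  1.431  0.08 ] F [0.3 0.5 1. ] w 47.0 gf 0.0
tool shift cm [-0.05  0.08 13.05] 
[([63, 105], [930.0, 545.0]), ([224, 117], [910.0, 189.0]), ([209, 245], [625.0, 204.0]), ([38, 231], [647.0, 561.0])]Traceback (most recent call last):
  File "p4.py", line 7, in <module>
    q=s['qpos'];p,o=fk(q);print('fk err',p-s['eef_pos'])
      ~^^^^^^^^
TypeError: list indices must be integers or slices, not str
```

```bash
sed -i 's/^s=st()/S=st()/; s/s\[.qpos.\]/S["qpos"]/; s/s\[.eef_pos.\])/S["eef_pos"])/; /bwrist/d; s/,rot:=None//' p4.py; python3 p4.py
python3 - <<'E'
from h import *
T=shot('top');c=cv2.cvtColor(T['color'],cv2.COLOR_RGB2HSV)
blue=cv2.inRange(c,(105,100,80),(125,255,255));blue[:,:200]=0;blue[:,440:]=0;blue[:220]=0
cnt=max(cv2.findContours(blue,0,2)[0],key=cv2.contourArea);b=cv2.minAreaRect(cnt);print('blue part',b,back(T,cv2.boxPoints(b),127)[:,:2].round(0).tolist())
E
```

```text
35.2 pos [364.9 162.3 124.6] rpy [-1.571e+00  2.000e-03 -2.622e+00] q [-1.388  1.275  0.162  1.917  0.748  1.431  0.08 ] F [0.7 0.1 0.5] w 46.5 gf 0.0
tool shift cm [-0.02  0.22 13.06] 
fk err [-6.64526859e-05  1.39842048e-04 -1.25403393e-04]
0.37 0.0 [-1.25  1.32  0.26  2.1   0.95  1.21 -0.07]
0.24 0.0 [-1.29  0.92  0.34  2.23  0.99  1.36  0.17]
0.24 0.0 [-1.49  1.02  0.66  2.23  0.92  1.12 -1.25]
0.23 0.0 [-1.68  1.24  1.05  2.24  0.69  0.8  -2.48]
0.25 0.0 [-1.65  1.24  1.05  2.16  0.68  0.85 -2.44]
0.3 0.0 [-1.59  1.55  0.82  2.03  0.49  0.8  -2.61]
0.37 0.0 [-1.25  1.32  0.26  2.1   0.95  1.21 -0.07]
0.24 0.0 [-1.29  0.92  0.34  2.23  0.99  1.36  0.17]
0.24 0.0 [-1.49  1.02  0.66  2.23  0.92  1.12 -1.25]
0.23 0.0 [-1.68  1.24  1.05  2.24  0.69  0.8  -2.48]
0.17 0.0 [-1.74  1.3   1.12  2.3   0.84  0.61 -2.59]
0.17 0.0 [-1.69  1.62  0.85  2.16  0.63  0.59 -2.77]
blue part ((307.4093017578125, 343.36065673828125), (82.28399658203125, 20.886964797973633), 3.814074993133545) [[414.0, 78.0], [455.0, 77.0], [448.0, -88.0], [407.0, -85.0]]
```

The plan is feasible, with joint margins above 0.2 rad. Approaching and closing on the corner.

move_arm --targets "0.1 0 0.15 2.6 0 0 0;0.1 0 0 2.6 0 0 0;0.1 0 0 2.6 0 0 0;0.1 0 0 2.6 0 0 0;0.1 0 0 1.6 0 0 0"

```text
clock: 35.67
eef_pos: [425.2, 56.4, 124.7]
tool_rot: [-1.571, 0.004, -2.623]
force: [0.2, -1.0, -0.2]
width: 47.0
gripper_force: 0.0
```

move_arm --targets "0.1 0 0 1 0 0 0;0.1 0 0 0 0 0 0;0.1 0 0 0 0 0 0"

```text
clock: 35.92
eef_pos: [429.3, 50.1, 121.9]
tool_rot: [-1.573, 0.002, -2.621]
force: [-0.8, 0.0, -0.4]
width: 46.9
gripper_force: 0.0
```

move_arm --targets "-1 0 0 0 0 0 0;-1 0 0 0 0 0 0;-1 0 0 0 0 0 0;-1 0 0 0 0 0 0;-1 0 0 0 0 0 0"

```text
clock: 36.33
eef_pos: [429.3, 49.9, 123.3]
tool_rot: [-1.566, 0.002, -2.62]
force: [-2.2, 4.0, 6.1]
width: 9.3
gripper_force: 58.6
```

move_arm --targets "-1 0 0 0 0 0 0;-1 0 0 0 0 0 0;-1 0 0 0 0 0 0"

```text
clock: 36.58
eef_pos: [429.3, 49.9, 123.3]
tool_rot: [-1.566, 0.002, -2.62]
force: [-2.0, 3.8, 6.7]
width: 9.2
gripper_force: 58.6
```

Gripped (9.2 mm, 59 N). Lifting 190 mm.

move_arm --targets "-1 0 -0.8 0 0 0 0;-1 0 -1.5 0 0 0 0;-1 0 -2 0 0 0 0;-1 0 -2.5 0 0 0 0;-1 0 -3 0 0 0 0"

```text
clock: 37.0
eef_pos: [429.1, 50.2, 217.7]
tool_rot: [-1.575, -0.002, -2.619]
force: [0.0, 1.0, -1.9]
width: 9.5
gripper_force: 58.4
```

move_arm --targets "-1 0 -3 0 0 0 0;-1 0 -3 0 0 0 0;-1 0 -2.2 0 0 0 0;-1 0 -1 0 0 0 0;-1 0 0 0 0 0 0"

```text
clock: 37.42
eef_pos: [429.0, 49.3, 311.6]
tool_rot: [-1.574, 0.003, -2.621]
force: [-0.3, 0.7, -2.7]
width: 9.0
gripper_force: 58.5
```

```bash
python3 -c "
from h import *
st();bwrist(312)"
```

```text
37.42 pos [429.   49.3 311.6] rpy [-1.574  0.003 -2.621] q [-1.291  0.915  0.34   2.229  0.991  1.355  0.164] F [-0.3  0.7 -2.7] w 9.0 gf 58.5
[([426, 287], [288.0, 163.0]), ([428, 313], [288.0, 163.0])]
```

Holding the board's weight (−2.7 N). Rolling 180° about the tool axis.

move_arm --targets "-1 0 0 0 0 0 3;-1 0 0 0 0 0 5;-1 0 0 0 0 0 6;-1 0 0 0 0 0 6;-1 0 0 0 0 0 6"

```text
clock: 37.88
eef_pos: [429.3, 49.9, 308.8]
tool_rot: [-1.572, 0.457, -2.621]
force: [0.4, 0.6, -1.7]
width: 9.2
gripper_force: 58.4
```

move_arm --targets "-1 0 0 0 0 0 6;-1 0 0 0 0 0 6;-1 0 0 0 0 0 6;-1 0 0 0 0 0 6;-1 0 0 0 0 0 6"

```text
clock: 38.3
eef_pos: [429.3, 49.9, 308.8]
tool_rot: [-1.573, 0.981, -2.621]
force: [-0.7, -0.5, -2.1]
width: 9.1
gripper_force: 58.4
```

move_arm --targets "-1 0 0 0 0 0 6;-1 0 0 0 0 0 6;-1 0 0 0 0 0 6;-1 0 0 0 0 0 6;-1 0 0 0 0 0 6"

```text
clock: 38.72
eef_pos: [429.4, 49.9, 308.9]
tool_rot: [-1.585, 1.504, -2.634]
force: [-0.2, 0.6, -2.5]
width: 9.5
gripper_force: 58.4
```

```bash
python3 -c "
from h import *
st()"
```

```text
38.72 pos [429.4  49.9 308.9] rpy [-1.585  1.504 -2.634] q [-1.482  1.021  0.649  2.233  0.918  1.121 -1.191] F [-0.2  0.6 -2.5] w 9.5 gf 58.4
```

86° done. Continuing with the remaining 94°.

move_arm --targets "-1 0 0 0 0 0 6;-1 0 0 0 0 0 6;-1 0 0 0 0 0 6;-1 0 0 0 0 0 6;-1 0 0 0 0 0 6"

```text
clock: 39.13
eef_pos: [429.4, 49.9, 309.0]
tool_rot: [1.573, 1.114, 0.524]
force: [0.4, 0.0, -2.7]
width: 9.2
gripper_force: 58.4
```

move_arm --targets "-1 0 0 0 0 0 6;-1 0 0 0 0 0 6;-1 0 0 0 0 0 6;-1 0 0 0 0 0 6;-1 0 0 0 0 0 6"

```text
clock: 39.55
eef_pos: [429.5, 49.9, 309.0]
tool_rot: [1.571, 0.59, 0.523]
force: [-0.4, 0.4, -2.9]
width: 9.5
gripper_force: 58.4
```

move_arm --targets "-1 0 0 0 0 0 6;-1 0 0 0 0 0 6;-1 0 0 0 0 0 6;-1 0 0 0 0 0 6;-1 0 0 0 0 0 6"

```text
clock: 39.97
eef_pos: [429.6, 49.9, 309.2]
tool_rot: [1.571, 0.066, 0.522]
force: [-0.5, -0.5, -2.4]
width: 9.5
gripper_force: 58.4
```

move_arm --targets "-1 0 0 0 0 0 4;-1 0 0 0 0 0 0;-1 0 0 0 0 0 0"

```text
clock: 40.22
eef_pos: [429.4, 49.7, 310.0]
tool_rot: [1.57, 0.003, 0.522]
force: [0.3, -0.1, -1.8]
width: 9.2
gripper_force: 58.6
```

```bash
cat >> h.py <<'E'
def bwhite(z,crop=(150,480,0,420),n='top',fn=None):
    T=shot(n,fn); c=cv2.cvtColor(T['color'],cv2.COLOR_RGB2HSV)
    m=cv2.inRange(c,(10,0,120),(40,130,255)); a,b,d,e=crop; k=np.zeros_like(m); k[a:b,d:e]=m[a:b,d:e]
    for cnt in sorted(cv2.findContours(k,0,2)[0],key=cv2.contourArea)[-4:]:
        A=cv2.contourArea(cnt)
        if A>1500:
            r=cv2.minAreaRect(cnt); print(n,'area',A,'rect',[np.round(v,1) for v in r],back(T,cv2.boxPoints(r),z)[:,:2].round(0).tolist())
    return T
E
python3 -c "
from h import *
s=st();T=R.from_euler('xyz',s['tool_rot']);print(T.as_matrix().T.round(3).tolist())
t=bwhite(320)
cv2.imwrite('pics/t9.png',t['color'][:,:,::-1])"
```

```text
40.22 pos [429.4  49.7 310. ] rpy [1.57  0.003 0.522] q [-1.679  1.252  1.053  2.238  0.681  0.794 -2.479] F [ 0.3 -0.1 -1.8] w 9.2 gf 58.6
[[0.867, 0.499, -0.003], [0.002, 0.003, 1.0], [0.499, -0.867, 0.001]]
top area 1680.0 rect [array([399.5, 185. ]), array([66., 39.]), np.float64(90.0)] [[761.0, -122.0], [762.0, -189.0], [646.0, -187.0], [644.0, -122.0]]
top area 2484.0 rect [array([105.3, 439.7]), array([41.1, 72.6]), np.float64(62.2)] [[288.0, 363.0], [339.0, 269.0], [287.0, 235.0], [236.0, 328.0]]
top area 15215.5 rect [array([313. , 332.6]), array([116.1, 141. ]), np.float64(28.2)] [[399.0, 117.0], [599.0, 19.0], [512.0, -149.0], [320.0, -44.0]]
top area 16058.5 rect [array([110.5, 198. ]), array([ 96., 221.]), np.float64(90.0)] [[749.0, 529.0], [757.0, 150.0], [591.0, 140.0], [582.0, 503.0]]
```

View pics/t9.png

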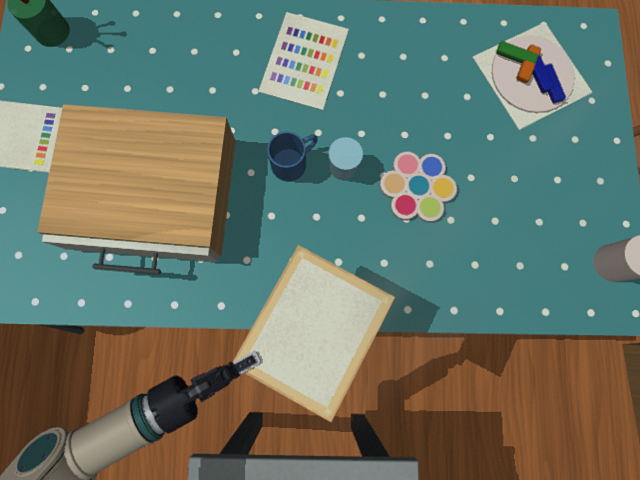

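The top view shows the blank sheet up, with board corners at about (297,247), (393,298), (331,420) and (235,361). Shifting 22 mm in +x, then lowering slowly.

move_arm --targets "-1 1 -1 0.55 0 0 0;-1 0.9 -2 0.55 0 0 0;-1 0 -2.5 0 0 0 0;-1 0 -2.5 0 0 0 0;-1 0 -2.5 0 0 0 0"

```text
clock: 40.68
eef_pos: [452.2, 49.2, 203.0]
tool_rot: [1.574, 0.001, 0.521]
force: [-0.1, 0.5, -2.5]
width: 9.3
gripper_force: 58.3
```

move_arm --targets "-1 0 -2 0 0 0 0;-1 0 -1.5 0 0 0 0;-1 0 -1 0 0 0 0;-1 0 -0.8 0 0 0 0;-1 0 -0.5 0 0 0 0"

```text
clock: 41.1
eef_pos: [451.4, 49.2, 147.3]
tool_rot: [1.571, 0.0, 0.521]
force: [0.5, -0.8, -3.1]
width: 9.6
gripper_force: 58.5
```

move_arm --targets "-1 0 -0.4 0 0 0 0;-1 0 -0.4 0 0 0 0;-1 0 0 0 0 0 0;-1 0 0 0 0 0 0"

```text
clock: 41.43
eef_pos: [451.1, 49.3, 140.4]
tool_rot: [1.571, -0.0, 0.521]
force: [-0.2, -0.4, -2.1]
width: 9.1
gripper_force: 58.5
```

```bash
python3 -c "
from h import *
st(); bwhite(140,(220,480,200,420))"
```

```text
41.43 pos [451.1  49.3 140.4] rpy [ 1.571 -0.     0.521] q [-1.588  1.544  0.848  2.1    0.525  0.737 -2.626] F [-0.2 -0.4 -2.1] w 9.1 gf 58.5
top area 9997.5 rect [array([311. , 318.7]), array([ 99. , 113.7]), np.float64(28.6)] [[426.0, 127.0], [627.0, 26.0], [534.0, -151.0], [340.0, -45.0]]
```

move_arm --targets "-1 0 -0.4 0 0 0 0;-1 0 -0.4 0 0 0 0;-1 0 -0.3 0 0 0 0;-1 0 0 0 0 0 0;-1 0 0 0 0 0 0"

```text
clock: 41.9
eef_pos: [451.1, 49.2, 128.8]
tool_rot: [1.571, 0.0, 0.521]
force: [0.2, 0.0, -2.3]
width: 9.2
gripper_force: 58.5
```

move_arm --targets "-1 0 -0.2 0 0 0 0;-1 0 0 0 0 0 0;-1 0 0 0 0 0 0"

```text
clock: 42.15
eef_pos: [451.1, 49.2, 127.0]
tool_rot: [1.571, -0.0, 0.521]
force: [0.2, -0.6, -2.7]
width: 9.4
gripper_force: 58.5
```

move_arm --targets "-1 0 -0.2 0 0 0 0;-1 0 0 0 0 0 0;-1 0 0 0 0 0 0"

```text
clock: 42.4
eef_pos: [451.1, 49.1, 125.3]
tool_rot: [1.57, 0.0, 0.521]
force: [-0.8, -0.3, -1.5]
width: 9.2
gripper_force: 58.5
```

move_arm --targets "-1 0 -0.15 0 0 0 0;-1 0 0 0 0 0 0;-1 0 0 0 0 0 0"

```text
clock: 42.65
eef_pos: [451.1, 49.1, 124.3]
tool_rot: [1.569, 0.0, 0.521]
force: [0.2, 2.1, -0.1]
width: 9.4
gripper_force: 58.7
```

move_arm --targets "-1 0 -0.15 0 0 0 0;-1 0 0 0 0 0 0;-1 0 0 0 0 0 0"

```text
clock: 42.9
eef_pos: [451.1, 49.1, 124.0]
tool_rot: [1.567, -0.001, 0.52]
force: [-0.2, 4.1, 4.5]
width: 9.3
gripper_force: 59.2
```

move_arm --targets "-1 0 -0.1 0 0 0 0;-1 0 0 0 0 0 0;-1 0 0 0 0 0 0"

```text
clock: 43.15
eef_pos: [451.1, 49.1, 124.0]
tool_rot: [1.566, -0.001, 0.52]
force: [-1.0, 4.9, 8.1]
width: 9.6
gripper_force: 59.4
```

The board is landed and bearing on the table. Releasing and backing out.

move_arm --targets "-1 0 0.15 0 0 0 0;-1 0 0 0 0 0 0;-0.4 0 0 0 0 0 0;-0.2 0 0 0 0 0 0;0 0 0 0 0 0 0"

```text
clock: 43.57
eef_pos: [450.9, 49.1, 121.5]
tool_rot: [1.573, 0.0, 0.52]
force: [-0.7, 0.5, 0.0]
width: 41.8
gripper_force: 0.0
```

move_arm --targets "0.1 0 0 0 0 0 0;0.1 0 0 0 0 0 0;0.1 0 0 -1 0 0 0;0.1 0 0 -2 0 0 0;0.1 0 0 -3 0 0 0"

```text
clock: 43.98
eef_pos: [420.5, 99.5, 123.4]
tool_rot: [1.568, 0.001, 0.516]
force: [0.3, 0.3, -0.6]
width: 47.2
gripper_force: 0.0
```

move_arm --targets "0.1 0 0 -4 0 0 0;0.1 0 0 -4 0 0 0;0.1 0 0 -3 0 0 0;0.1 0 0 0 0 0 0;0.1 0 0 0 0 0 0"

```text
clock: 44.4
eef_pos: [366.3, 198.4, 121.7]
tool_rot: [1.574, -0.0, 0.524]
force: [0.5, 0.5, -0.0]
width: 46.9
gripper_force: 0.0
```

```bash
python3 -c "
from h import *
st(); t=bwhite(127,(220,480,200,440))"
```

```text
44.4 pos [366.3 198.4 121.7] rpy [ 1.574 -0.     0.524] q [-1.746  1.458  0.718  1.837  0.36   1.173 -2.522] F [ 0.5  0.5 -0. ] w 46.9 gf 0.0
top area 9891.0 rect [array([310.7, 318.7]), array([ 98.5, 111.9]), np.float64(28.5)] [[426.0, 128.0], [627.0, 28.0], [534.0, -151.0], [340.0, -46.0]]
```

The board stays put blank side up, its centre near (482,−10), one corner still overhanging. Next I plan the two-finger push back onto the table.

```bash
cat > p5.py <<'E'
from h import *
S=st()
from plan import *
import ik
setup(336.2)
dn=lambda y:R.from_euler('xyz',[np.pi,0,y])
q0=S['qpos'];p0,o0=fk(q0); n=np.array([.896,-.444,0]); mid=np.array([383,41,83.5]); pre=mid-28*n
for yaw in (2.68,-.46):
  for via in ((400,180,360),(460,140,360),(440,100,360)):
    q=q0; print(yaw,via,np.degrees((o0.inv()*dn(yaw)).as_rotvec()).round(1))
    for way in [(p0+[-20,20,200],o0,7),(via,o0,4),(via,dn(yaw),20),(pre+[0,0,130],dn(yaw),6),(pre,dn(yaw),6),(pre+60*n,dn(yaw),6),(pre+130*n,dn(yaw+.45),6)]:
      q,m,b=run(q,[way]);print('  ',m.round(2),round(b,2),q.round(2))
E
python3 p5.py
```

```text
44.45 pos [366.4 196.6 122.5] rpy [ 1.571 -0.     0.521] q [-1.745  1.459  0.719  1.839  0.36   1.173 -2.522] F [-0.5 -0.2 -0.5] w 46.8 gf 0.0
2.68 (400, 180, 360) [ 49.9  93.2 -93.3]
   0.44 0.0 [-1.84  1.13  0.87  1.92  0.51  1.34 -2.36]
   0.38 0.0 [-1.76  1.08  0.94  1.96  0.62  1.25 -2.34]
   0.0 0.13 [-1.35  0.27  1.12  1.84 -0.26  1.19  0.97]
   0.2 0.01 [-0.99  0.33  1.    2.25 -0.41  0.75  1.4 ]
   0.07 0.0 [-0.61  0.55  0.56  2.4  -0.85  0.38  1.8 ]
   0.09 0.0 [-0.54  0.61  0.6   2.28 -0.79  0.47  1.81]
   0.22 0.0 [-0.39  0.64  0.51  2.12 -0.61  0.53  2.13]
2.68 (460, 140, 360) [ 49.9  93.2 -93.3]
   0.44 0.0 [-1.84  1.13  0.87  1.92  0.51  1.34 -2.36]
   0.35 0.0 [-1.65  1.09  0.97  1.99  0.7   1.12 -2.37]
   0.12 0.06 [-1.03  0.32  0.93  1.75 -0.27  1.21  1.08]
   0.22 0.01 [-0.92  0.29  0.88  2.25 -0.34  0.73  1.31]
   0.07 0.0 [-0.56  0.54  0.47  2.4  -0.76  0.34  1.7 ]
   0.09 0.0 [-0.49  0.59  0.52  2.28 -0.7   0.44  1.72]
   0.22 0.0 [-0.34  0.62  0.42  2.12 -0.52  0.51  2.04]
2.68 (440, 100, 360) [ 49.9  93.2 -93.3]
   0.44 0.0 [-1.84  1.13  0.87  1.92  0.51  1.34
[... 959 characters left out ...]
.03  0.32  0.92  1.74 -0.27  1.21 -2.06]
   0.22 0.01 [-0.92  0.29  0.88  2.25 -0.34  0.73 -1.83]
   0.07 0.0 [-0.55  0.54  0.47  2.4  -0.76  0.34 -1.44]
   0.09 0.0 [-0.49  0.59  0.52  2.28 -0.7   0.44 -1.42]
   0.22 0.0 [-0.34  0.62  0.42  2.12 -0.51  0.5  -1.11]
-0.46 (440, 100, 360) [ 82.  -43.8  43.8]
   0.44 0.0 [-1.84  1.13  0.87  1.92  0.51  1.34 -2.36]
   0.33 0.01 [-1.67  1.08  0.99  2.11  0.74  1.04 -2.43]
   0.3 0.0 [-1.03  0.26  0.97  1.81 -0.23  1.19 -2.02]
   0.22 0.01 [-0.93  0.3   0.9   2.25 -0.35  0.73 -1.82]
   0.07 0.0 [-0.56  0.54  0.48  2.4  -0.77  0.35 -1.43]
   0.09 0.0 [-0.5   0.59  0.53  2.28 -0.71  0.44 -1.41]
   0.22 0.0 [-0.34  0.62  0.43  2.12 -0.53  0.51 -1.09]
```

move_arm --targets "0.1 0 3.4 -0.4 0 0 0;0.1 0 3.4 -0.4 0 0 0;0.1 0 3.4 -0.4 0 0 0;0.1 0 3.4 -0.4 0 0 0;0.1 0 3.4 -0.4 0 0 0"

```text
clock: 44.87
eef_pos: [356.4, 211.7, 294.5]
tool_rot: [1.568, 0.001, 0.517]
force: [-0.6, 1.9, -0.0]
width: 46.8
gripper_force: 0.0
```

move_arm --targets "0.1 0 3.4 -0.4 0 0 0;1 1.34 0.85 3 0 0 0;1 1.34 0.85 3 0 0 0;1 1.34 0.85 3 0 0 0;1 1.34 0.85 3 0 0 0"

```text
clock: 45.28
eef_pos: [461.2, 137.0, 361.1]
tool_rot: [1.57, 0.001, 0.518]
force: [0.8, 0.5, -0.3]
width: 85.3
gripper_force: 0.0
```

move_arm --targets "1 0 0 0 5.47 -2.92 2.92;1 0 0 0 5.47 -2.92 2.92;1 0 0 0 5.47 -2.92 2.92;1 0 0 0 5.47 -2.92 2.92;1 0 0 0 5.47 -2.92 2.92"

```text
clock: 45.7
eef_pos: [460.4, 138.4, 360.2]
tool_rot: [2.086, -0.182, 0.206]
force: [0.7, 0.1, -1.2]
width: 85.2
gripper_force: 0.0
```

move_arm --targets "1 0 0 0 5.47 -2.92 2.92;1 0 0 0 5.47 -2.92 2.92;1 0 0 0 5.47 -2.92 2.92;1 0 0 0 5.47 -2.92 2.92;1 0 0 0 5.47 -2.92 2.92"

```text
clock: 46.12
eef_pos: [460.3, 138.3, 360.1]
tool_rot: [2.635, -0.18, -0.158]
force: [-0.2, -0.9, 0.2]
width: 85.6
gripper_force: 0.0
```

move_arm --targets "1 0 0 0 5.47 -2.92 2.92;1 0 0 0 5.47 -2.92 2.92;1 0 0 0 5.47 -2.92 2.92;1 0 0 0 5.47 -2.92 2.92;1 0 0 0 5.47 -2.92 2.92"

```text
clock: 46.53
eef_pos: [460.3, 138.1, 360.1]
tool_rot: [-3.138, 0.003, -0.466]
force: [-0.6, -0.2, -0.4]
width: 85.8
gripper_force: 0.0
```

move_arm --targets "1 0 0 0 0 0 0;1 0 0 0 0 0 0"

```text
clock: 46.7
eef_pos: [460.0, 136.0, 360.0]
tool_rot: [3.14, 0.002, -0.468]
force: [1.2, 0.7, -0.7]
width: 85.5
gripper_force: 0.0
```

```bash
python3 - <<'E'
from h import *
st(); delta([358,53,215],[np.pi,0,-.46])
for n in('top','wrist'):
    T=shot(n);c=cv2.cvtColor(T['color'],cv2.COLOR_RGB2HSV)
    m=cv2.inRange(c,(12,50,120),(28,160,255))|cv2.inRange(c,(15,0,150),(45,60,255))
    if n=='top': m[:225]=0;m[:,:215]=0;m[:,420:]=0;m[400:]=0
    m=cv2.morphologyEx(m,cv2.MORPH_OPEN,np.ones((5,5),np.uint8))
    cnt=max(cv2.findContours(m,0,2)[0],key=cv2.contourArea); ap=cv2.approxPolyDP(cv2.convexHull(cnt),7,True)[:,0]
    print(n,cv2.contourArea(cnt),[(a.tolist(),back(T,[a],127)[0,:2].round(0).tolist()) for a in ap])
E
```

```text
46.7 pos [460. 136. 360.] rpy [ 3.14e+00  2.00e-03 -4.68e-01] q [-1.021  0.318  0.923  1.746 -0.269  1.214 -2.064] F [ 1.2  0.7 -0.7] w 85.5 gf 0.0
tool shift cm [-5.33 11.99 14.53] [ 0.1  0.1 -0.5]
top 15204.0 [([300, 252], [615.0, 15.0]), ([376, 291], [538.0, -142.0]), ([419, 337], [448.0, -228.0]), ([418, 380], [365.0, -224.0]), ([370, 399], [327.0, -129.0]), ([266, 393], [335.0, 74.0]), ([251, 335], [445.0, 108.0])]
wrist 41367.0 [([528, 26], [535.0, -146.0]), ([503, 228], [340.0, -46.0]), ([459, 279], [303.0, 25.0]), ([376, 311], [310.0, 133.0]), ([336, 277], [374.0, 158.0]), ([302, 224], [451.0, 165.0]), ([359, 18], [617.0, 13.0])]
```

The board corners come out at (617,13), (535,−146), (340,−46) and (422,113). The tool is aligned with the front-left edge. Descending behind that edge.

move_arm --targets "1 -0.96 2.54 2.4 0 0 0;1 -0.96 2.54 2.4 0 0 0;1 -0.96 2.54 2.4 0 0 0;1 -0.96 2.54 2.4 0 0 0;1 -0.96 2.54 2.4 0 0 0"

```text
clock: 47.22
eef_pos: [359.7, 47.9, 239.0]
tool_rot: [3.139, 0.001, -0.456]
force: [0.5, -0.5, -0.9]
width: 85.6
gripper_force: 0.0
```

move_arm --targets "1 0 0 0 0 0 0;1 0 0 3.2 0 0 0;1 0 0 3.2 0 0 0;1 0 0 3 0 0 0;1 0 0 2 0 0 0"

```text
clock: 47.63
eef_pos: [359.7, 48.3, 123.8]
tool_rot: [3.138, 0.003, -0.457]
force: [0.4, 0.6, -0.7]
width: 85.1
gripper_force: 0.0
```

```bash
python3 - <<'E'
from h import *
st(); delta([360,44.5,83.5],[np.pi,0,-.47])
E
```

```text
47.63 pos [359.7  48.3 123.8] rpy [ 3.138e+00  3.000e-03 -4.570e-01] q [-0.672  0.467  0.645  2.358 -0.616  0.484 -1.547] F [ 0.4  0.6 -0.7] w 85.1 gf 0.0
tool shift cm [0.21 0.31 4.03] [0.2 0.2 0.8]
```

move_arm --targets "1 0.2 0.3 2 0 0 0;1 0 0 1.3 0 0 0;1 0 0 0.5 0 0 0;1 0 0 0.2 0 0 0;1 0 0 0 0 0 0"

```text
clock: 48.05
eef_pos: [361.7, 44.4, 86.2]
tool_rot: [3.141, 0.001, -0.459]
force: [-1.1, 0.0, 0.0]
width: 85.5
gripper_force: 0.0
```

move_arm --targets "1 0.8 0 0 0 0 0;1 0.8 0 0 0 0 0;1 0.9 0 0 0 0 0;1 0.9 0 0 0 0 0;1 0 0 0 0 0 0"

```text
clock: 48.47
eef_pos: [395.5, 27.8, 87.0]
tool_rot: [-3.141, -0.004, -0.461]
force: [0.6, -0.0, 0.6]
width: 85.4
gripper_force: 0.0
```

```bash
cat >> h.py <<'E'
def bpoly(n='wrist'):
    T=shot(n);c=cv2.cvtColor(T['color'],cv2.COLOR_RGB2HSV)
    m=cv2.inRange(c,(12,50,120),(28,160,255))|cv2.inRange(c,(15,0,150),(45,60,255))
    m=cv2.morphologyEx(m,cv2.MORPH_OPEN,np.ones((5,5),np.uint8))
    cnt=max(cv2.findContours(m,0,2)[0],key=cv2.contourArea); ap=cv2.approxPolyDP(cv2.convexHull(cnt),7,True)[:,0]
    print(n,cv2.contourArea(cnt),[(a.tolist(),back(T,[a],127)[0,:2].round(0).tolist()) for a in ap])
E
python3 -c "
from h import *
st();bpoly()"
```

```text
48.47 pos [395.5  27.8  87. ] rpy [-3.141 -0.004 -0.461] q [-0.502  0.562  0.519  2.317 -0.714  0.414 -1.414] F [ 0.6 -0.   0.6] w 85.4 gf 0.0
wrist 106008.0 [([582, 0], [460.0, -105.0]), ([570, 112], [427.0, -89.0]), ([418, 206], [420.0, -26.0]), ([191, 296], [427.0, 70.0]), ([96, 295], [444.0, 105.0]), ([62, 137], [501.0, 80.0]), ([54, 0], [541.0, 57.0])]
```

move_arm --targets "1 -0.3 0 0.35 0 0 0;1 0 0 0 0 0 0;1 1 0 0 0 0 -1.5;1 1 0 0 0 0 -2.5;1 1 0 0 0 0 -2.5"

```text
clock: 48.93
eef_pos: [417.1, 17.4, 82.9]
tool_rot: [3.141, 0.001, -0.343]
force: [-0.7, -0.6, -0.7]
width: 85.4
gripper_force: 0.5
```

move_arm --targets "1 1 0 0 0 0 -2.5;1 1 0 0 0 0 -2.5;1 1 0 0 0 0 -2.5;1 1 0 0 0 0 -2.5;1 0 0 0 0 0 0"

```text
clock: 49.35
eef_pos: [458.1, 5.6, 83.1]
tool_rot: [3.141, -0.003, -0.171]
force: [0.9, -0.1, 0.2]
width: 85.6
gripper_force: 0.0
```

```bash
python3 -c "
from h import *
st();bpoly()"
```

```text
49.35 pos [458.1   5.6  83.1] rpy [ 3.141e+00 -3.000e-03 -1.710e-01] q [-0.391  0.613  0.465  2.162 -0.583  0.486 -1.216] F [ 0.9 -0.1  0.2] w 85.6 gf 0.0
wrist 94941.5 [([631, 0], [556.0, -119.0]), ([613, 166], [500.0, -111.0]), ([579, 196], [491.0, -98.0]), ([373, 270], [476.0, -18.0]), ([298, 274], [479.0, 10.0]), ([119, 258], [497.0, 76.0]), ([84, 244], [505.0, 88.0]), ([83, 0], [585.0, 63.0])]
```

move_arm --targets "1 0.7 0 0 0 0 -2.5;1 0.7 0 0 0 0 -2.5;1 0.7 0 0 0 0 -2.5;1 0.5 0 0 0 0 -2;1 0 0 0 0 0 0"

```text
clock: 49.82
eef_pos: [481.8, 3.7, 83.0]
tool_rot: [3.142, -0.001, -0.005]
force: [-0.1, -0.5, 0.0]
width: 85.4
gripper_force: 0.0
```

move_arm --targets "1 0 0 0 0 0 0;1 -2 0 0 0 0 0;1 -1 0 -3 0 0 0;1 0 0 -4 0 0 0;1 0 0 -4 0 0 0"

```text
clock: 50.23
eef_pos: [448.6, 3.8, 193.5]
tool_rot: [3.141, 0.004, -0.008]
force: [1.8, 1.0, -0.2]
width: 85.5
gripper_force: 0.0
```

move_arm --targets "1 0 0 -4 0 0 0;1 -4 0 -3 0 0 0;1 0 0 -3 0 0 0;1 0 0 0 0 0 0;1 0 0 0 0 0 0"

```text
clock: 50.65
eef_pos: [418.2, 4.7, 289.3]
tool_rot: [-3.139, -0.004, -0.006]
force: [0.2, -0.3, -0.4]
width: 85.3
gripper_force: 0.0
```

```bash
python3 - <<'E'
from h import *
st();bpoly()
T=shot('top');c=cv2.cvtColor(T['color'],cv2.COLOR_RGB2HSV)
m=cv2.inRange(c,(12,50,120),(28,160,255))|cv2.inRange(c,(15,0,150),(45,60,255)); m[:180]=0;m[:,:225]=0;m[:,400:]=0;m[330:]=0
m=cv2.morphologyEx(m,cv2.MORPH_OPEN,np.ones((5,5),np.uint8)); cnt=max(cv2.findContours(m,0,2)[0],key=cv2.contourArea); ap=cv2.approxPolyDP(cv2.convexHull(cnt),4,True)[:,0]
print([(a.tolist(),back(T,[a],127)[0,:2].round(0).tolist()) for a in ap])
E
```

```text
50.65 pos [418.2   4.7 289.3] rpy [-3.139 -0.004 -0.006] q [-0.657  0.227  0.718  2.01  -0.185  0.964 -1.423] F [ 0.2 -0.3 -0.4] w 85.3 gf 0.0
wrist 41147.5 [([577, 245], [391.0, -254.0]), ([554, 266], [369.0, -234.0]), ([126, 343], [284.0, 216.0]), ([88, 182], [457.0, 227.0]), ([511, 179], [456.0, -176.0]), ([567, 192], [445.0, -234.0])]
[([297, 194], [739.0, 25.0]), ([377, 217], [693.0, -144.0]), ([349, 317], [485.0, -87.0]), ([266, 292], [531.0, 82.0])]
```

```bash
python3 - <<'E'
from h import *
T=shot('top'); a=back(T,[(79,358),(146,362),(96,267),(158,271)],194)[:,:2]; print(a.round(1)); print('travel',a[2:].mean(0)-a[:2].mean(0))
i0=cv2.imread('pics/top0.png').astype(int)[:,:,::-1]; d=np.abs(T['color'].astype(int)-i0).max(2)
for n,(x0,x1,y0,y1) in {'mug':(265,318,130,180),'tumb':(326,366,135,180),'pal':(380,458,150,222)}.items(): print(n,(d[y0:y1,x0:x1]>40).mean().round(3))
# handle rows: dark pixels in column 125
g=T['color'][240:290,110:145].max(2).mean(1); print(g.round(0).tolist())
E
```

```text
[[397.8 413.7]
 [393.6 289.9]
 [566.3 400.3]
 [561.4 281.8]]
travel [168.18417392 -10.75764571]
mug 0.0
tumb 0.0
pal 0.0
[137.0, 152.0, 185.0, 202.0, 202.0, 204.0, 205.0, 196.0, 158.0, 115.0, 86.0, 82.0, 82.0, 85.0, 95.0, 116.0, 141.0, 143.0, 141.0, 139.0, 135.0, 133.0, 134.0, 135.0, 132.0, 113.0, 84.0, 65.0, 66.0, 69.0, 72.0, 89.0, 111.0, 121.0, 124.0, 133.0, 144.0, 143.0, 143.0, 143.0, 143.0, 143.0, 143.0, 143.0, 143.0, 143.0, 144.0, 144.0, 144.0, 144.0]
```

The drawer travelled 168 mm to its hard stop, and the handle is where it should be when shut. The mug, tumbler and palette are unchanged, and the whole board is on the table. Handing in.

```bash
python3 -c "
from cell import order
print(order.finish_job())"
```

```text
the job is handed in; nothing more can be done
None
```

I handed the job in, but it returned no verdict. By my last camera check the red and green tubes (the only items present) are in the shut drawer. The board lies blank side up, wholly on the table, and the mug, tumbler and palette have not moved.

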